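# Load the ballast pot and clamp its lid

## Task

Load the ballast pot: lay every slotted weight that is on the desk flat over the pot's centre post, one on another, with their slots staggered so that no two point the same way (at least a sixth of a turn apart). Then set the lid level and fully home on the pot's rim, swing the clip over the lid's edge as far as it goes, and after that run the four-winged nut clockwise, in short arcs between the guard posts, to its stop. Leave the other things on the desk where they are.

Things in the scene. Friction and masses are not known exactly. Their poses are not given: they have to be found in the camera images.
- pot_floor (a point): Centre of the inner floor of the fixed grey round open pot, 8 mm above the desk. Pot: outer diameter 136 mm, inner 128 mm, rim 36 mm above this floor. From this point rises a steel post, diameter 8 mm, 28 mm tall. This point's -x axis points to the stud with the nut, which stands outside the pot, 112 mm from its axis, roughly towards the robot
- pot_rim (a point): Centre of the pot's mouth at rim height, 44 mm above the desk; same axes as pot_floor
- nut_axis (a point): On the axis of the nut and stud, half-way up the wings. The aluminium nut has four upright wings along this point's +x, -x, +y and -y: plates 6 mm thick, 18 mm high (9 mm above and below this point), ending 33 mm from the axis; hub radius 12 mm. The stud (8 mm thick) sticks out of the top, to 86 mm above the desk
- guard_left (a point): Top of a fixed dark guard post, 10 mm thick, 84 mm above the desk, 41 mm from the nut's axis, 100 degrees round from the direction that points straight away from the pot; its twin stands on the other side. Between them, on the side away from the pot, fingers can hold or push a wing over about 50 degrees either way, then must let go and go back for the next wing
- guard_right (a point): Top of the other guard post
- nut (a joint): Turn of the nut (rad). 0 = fully loose, grows as the nut is turned clockwise seen from above, 4.6 = hard stop, fully tight. Friction about 0.05 N m; stays where it is left. Turning lowers the nut by 0.9 mm per rad
- clip (a joint): Swing of the lid clip about the stud axis (rad). Near 0 = swung aside, clear of the lid; it grows as the clip swings clockwise seen from above; at 1.08 it points to the pot's axis and lies over the lid's edge, hard stop 1.10. Friction about 0.03 N m; stays where it is left
- clip_peg (a point): Middle of the black upright peg (diameter 10 mm, 18 mm high, half of it above this point) near the free end of the clip, 70 mm from the stud axis. The clip is a flat aluminium bar 16 mm wide, 5 mm thick, its underside 50 mm above the desk (2 mm above the seated lid), reaching 78 mm from the stud axis, beneath the nut
- lid_knob (a point): Middle of the lid's black knob (diameter 22 mm; grip its upper 14 mm, 7 mm up and down from this point). The loose grey lid is a round plate, diameter 142 mm, 4 mm thick, its top 15 mm below this point; under it a spigot of diameter 120 mm, 6 mm deep, which drops inside the pot's mouth. Standing on the desk this point is 25 mm high; seated on the pot it is 19 mm above pot_rim. 160 g
- tape_roll_b (a point): A roll of masking tape, about 100 mm across and 24 mm high, bystander; point near its centre, half-way up
- paint_tube_b (a point): A single paint tube lying loose, 34x125x23 mm, bystander; point near its centre, half-way up
- weight_a_mid (a point): Centre, half-way up, of a loose steel slotted weight (absent in some starts): a flat disc, diameter 60 mm, 8 mm thick, 130 g, with an open slot 12 mm wide from its centre out to the edge along this point's +x axis (the slot ends 6 mm past the centre, so the post fits at the disc's centre)
- weight_a_slot (a point): Mouth of the slot of that weight, at its edge, 30 mm from its centre along +x
- weight_b_mid (a point): Centre, half-way up, of a loose steel slotted weight (absent in some starts): a flat disc, diameter 60 mm, 8 mm thick, 130 g, with an open slot 12 mm wide from its centre out to the edge along this point's +x axis (the slot ends 6 mm past the centre, so the post fits at the disc's centre)
- weight_b_slot (a point): Mouth of the slot of that weight, at its edge, 30 mm from its centre along +x
- weight_c_mid (a point): Centre, half-way up, of a loose steel slotted weight (absent in some starts): a flat disc, diameter 60 mm, 8 mm thick, 130 g, with an open slot 12 mm wide from its centre out to the edge along this point's +x axis (the slot ends 6 mm past the centre, so the post fits at the disc's centre)
- weight_c_slot (a point): Mouth of the slot of that weight, at its edge, 30 mm from its centre along +x
- lid: the lid itself; origin at the centre of its spigot's underside, 25 mm under lid_knob
Things that resemble listed ones, but are neither listed nor needed, are in the scene too. Leave any orange or purple look-alike of the part that bears weight_a_mid alone.

How it is judged:
By the outcome, as a careful person would: the job done as asked, in the order asked, and still so for the second after the job is handed in, with the robot touching nothing.
Of weight_a, weight_b, weight_c only 2 to 3 are there at a start; the rules pass over those that are not, and their reading is None.
At some moment in a run one of weight_a, weight_b, weight_c, lid may be knocked a few centimetres aside while the robot is not near it.
It also fails if it takes over 210 s, if anything falls off the work surface, if the arm or the gripper's body presses on something with over 40 N, if the wrist force passes 120 N, or if a joint passes its speed limit or range.

## Robot

A 6-joint arm with a two-finger parallel gripper is mounted at the origin on the work surface; the furniture and walls round the work are solid. World frame = base frame: x ahead of the robot, y to its left, z up, the work surface at z = 0. Lengths are in m, angles in rad, forces in N, time in s.
With the tool pointing down it reaches from about 0.15 to 0.775 m from the base axis. Payload 6.1 kg.
Tool frame: the origin (TCP) lies at the very end of the fingers, on their centre line; the grasp point (between the pads) lies 19 mm behind it; y points along the fingers, z is the direction in which the jaws open and shut, and the axes are right-handed (so a half turn about y gives the same grasp; the last joint's range is limited). The gripper opens to 85 mm and grips with 20 to 120 N. Pads are 22 mm wide; open, the fingers measure 114 mm over their backs; the gripper's body (76 mm by 85 mm) begins 54 mm behind the grasp point. The pads swing forward as they close: fully open they stand 13 mm farther back than shut.
Start: joints at [1.315, 0.126, -0.04, 1.405, 0, 1.571], TCP at [0.133, 0.508, 0.231] pointing down, gripper open.
Joint ranges: [-2.72, 2.72], [-0.95, 1.95], [-1.27, 1.35], [-1.78, 2.02], [-1.46, 1.47], [-3.14, 3.14]. Speed limits (rad/s): [2.39, 2.39, 3.01, 3.14, 3.14, 3.14].

## Interface

Orientations are given as a 3x3 rotation matrix whose columns are the frame's x, y, z axes.
In Python, from station import robot gives the robot as it stands.
- The arm moves only by the tool arm_command, never from a script. Its arguments are lists of equal length, an entry for each row: "delta_pos": the shift along the tool's x, y, z in m, a list of three; "rot": the turn, a rotation vector about the tool's x, y, z in rad, a list of three. In form: {"delta_pos": [[dx, dy, dz], ...], "rot": [[ax, ay, az], ...]}. A call has 1 to 12 rows; each row shifts and turns the pose as measured when the row begins, along the tool's axes as they then stand; what a row does not reach is not made up. A row lasts 1/8 s, in which the tool goes at most 62.5 mm and 10.7 degrees, less where a joint would pass 70% of its speed; a pose out of reach is approached as far as the arm can. A call is refused whole if a number of a shift passes 0.0625 or a number of a turn 0.188, either way. A call with a gripper value outside its range is refused whole. "hand" is the opening, from 0 (shut) to 1 (fully open), set as the call begins (left out, the last holds). The fingers move at their own pace and stop on an object; "squeeze" is the grip in N (left out, the last holds). Time passes only in rows, so rows that do not move let the fingers close. It gives the time, the measured TCP pose, the force and the opening at its end, in the units of the state.
- robot.observe(): the state, without advancing time (a new reading comes with each control period).
- robot.get_image(name): name is "scene" or "top" or "wrist"; returns (picture, depth): 384x512x3 uint8, red, green, blue; 384x512 float32, m along the optical axis (not along the pixel's ray), 0 where there is no reading.
- robot.camera_info(name): a dict with "fx", "fy", "cx", "cy" (pixels), "k1" (the pictures are not rectified: a ray, as slopes to the right and down, at radius r is drawn at 1 + k1 r^2 times it, then the intrinsics apply), "R" (3x3) and "t" (3): a world point X has camera coordinates R X + t; the wrist camera has in their place "hand_eye" (4x4, takes a point from camera to tool coordinates, whose origin is the TCP and whose axes are the tool frame's). Camera axes: x right, y down, z forward; pixel columns grow to the right and rows downward; lengths in m; the calibration is good to about 2 mm. A picture is of the moment at which its call begins: read the wrist's pose just before it. camera_info takes no time and is no camera call.
- robot.close_job(): hands the job in, once; it reports no verdict.
Trained networks look in the newest picture that a camera, given by its name, has taken for a name from the list of things; names that differ only in an ending like _2 or _b are one class to them, and where a whole thing is asked for, a point or a joint stands for the part that bears it (a point fixed in the world has none). Each returns a list of dicts, best first, with "p" (0 to 1); they miss things now and then, are a little off and sometimes report something else, mostly with a low value. They report only what shows in the picture. A call takes as long as a camera call. They do not tell look-alikes from the thing itself.
- robot.look_for(label, camera): "xy" ([column, row] in pixels, amid what is visible of it).
- robot.regions_of(label, camera): "region" (384x512 bool, what is visible of it) and "xy" ([column, row] in pixels, amid what is visible of it).
The state is a dict: "clock": time; "joints": joint angles; "joint_velocities": joint speeds; "effort": joint torques, N m; "tool_pos": TCP position; "orientation": TCP orientation; "ft_force": force on the tool from outside, world axes, zero at the start; "moment": the same for the moment, N m; "opening": finger opening in m.
Only numpy, scipy, OpenCV 4.12 (cv2) and the standard library are available. Lean on these libraries where they do the work, as an engineer would, in place of code of your own. Each camera call takes 0.05 s, during which the arm holds its last target.

## Working session

There is one attempt and no reset: what is moved stays moved. The work goes in short steps, Python scripts to look and compute and a tool call to move; the robot and the scene stay as the last step left them, time stands still between calls to the robot, and variables do not carry over. Pictures are saved under pics/ and viewed, and the job is handed in when it is done.

Besides the shell and the picture viewer there is one more tool, called after "Call:" as name(argument=value, ...), one argument or row to a line, values as JSON. arm_command: Moves the arm, as the interface text tells. Its arguments: {"type":"object","properties":{"delta_pos":{"type":"array","items":{"type":"array","items":{"type":"number"}}},"rot":{"type":"array","items":{"type":"array","items":{"type":"number"}}},"hand":{"type":"number"},"squeeze":{"type":"number"}},"required":["delta_pos","rot"]}

```bash
ls -la; mkdir -p pics; cat > h.py <<'E'
import numpy as np, cv2
from station import robot
def img(name,fn=None):
    s=robot.observe(); im,d=robot.get_image(name)
    if fn: cv2.imwrite('pics/'+fn,im[:,:,::-1])
    return s,im,d
def campose(name,s=None):
    c=robot.camera_info(name)
    if name=='wrist':
        he=np.array(c['hand_eye']); T=np.eye(4); T[:3,:3]=s['orientation']; T[:3,3]=s['tool_pos']
        return c,T@he   # cam->world
    T=np.eye(4); T[:3,:3]=c['R']; T[:3,3]=c['t']; return c,np.linalg.inv(T)
def ray(c,u,v):
    K=np.array([[c['fx'],0,c['cx']],[0,c['fy'],c['cy']],[0,0,1.]])
    p=cv2.undistortPoints(np.array([[[u,v]]],float),K,np.array([c['k1'],0,0,0.]))[0,0]
    return np.array([p[0],p[1],1])
def onz(c,M,u,v,z):
    r=M[:3,:3]@ray(c,u,v); return M[:3,3]+r*(z-M[2,3])/r[2]
def depthpt(c,M,d,u,v):
    r=ray(c,u,v)*d[int(round(v)),int(round(u))]; return M[:3,:3]@r+M[:3,3]
def proj(c,M,X):
    p=np.linalg.inv(M)@np.append(X,1); a=p[:2]/p[2]; k=1+c['k1']*(a@a)
    return np.array([c['fx']*a[0]*k+c['cx'],c['fy']*a[1]*k+c['cy']])
E
python3 - <<'E'
from h import *
np.set_printoptions(precision=4,suppress=True)
for n in ['scene','top','wrist']:
    s,im,d=img(n,n+'0.png'); c,M=campose(n,s); print(n,c,M,(d==0).mean())
print(s)
E
```

```text
total 12
drwxr-xr-x  3 agent agent 4096 Dec  7 00:19 .
drwxr-xr-x 23 root  root  4096 Dec  7 00:19 ..
drwxr-xr-x  2 agent agent 4096 Dec  7 00:19 pics
scene {'fx': 376.32770256442063, 'fy': 376.32770256442063, 'cx': 256.7952991499389, 'cy': 186.64502627724445, 'k1': 0.03504754725455703, 'R': array([[ 0.7101, -0.7036,  0.0248],
       [-0.2796, -0.3142, -0.9073],
       [ 0.6462,  0.6373, -0.4199]]), 't': array([-0.393 ,  0.2059,  0.7041])} [[ 0.7101 -0.2796  0.6462 -0.1183]
 [-0.7036 -0.3142  0.6373 -0.6605]
 [ 0.0248 -0.9073 -0.4199  0.4922]
 [ 0.      0.      0.      1.    ]] 0.085113525390625
top {'fx': 351.37929730078594, 'fy': 351.37929730078594, 'cx': 252.02502858998128, 'cy': 188.06385705664178, 'k1': -0.1029892125023171, 'R': array([[ 0.0241, -0.9992,  0.0318],
       [-0.9804, -0.0298, -0.1945],
       [ 0.1953, -0.0265, -0.9804]]), 't': array([-0.0336,  0.5144,  0.9129])} [[ 0.0241 -0.9804  0.1953  0.3269]
 [-0.9992 -0.0298 -0.0265  0.006 ]
 [ 0.0318 -0.1945 -0.9804  0.9961]
 [ 0.      0.      0.      1.    ]] 0.0038909912109375
wrist {'fx': 314.0298289471999, 'fy': 314.029
[... 288 characters left out ...]
.2541  0.9291  0.2688  0.0639]
 [ 0.9672 -0.2438 -0.0717  0.5254]
 [-0.0011  0.2782 -0.9605  0.3715]
 [ 0.      0.      0.      1.    ]] 0.003814697265625
{'clock': 0.1, 'joints': array([ 1.315 ,  0.1263, -0.0405,  1.4054, -0.    ,  1.5708]), 'joint_velocities': array([ 0.0011, -0.001 ,  0.0025,  0.0004, -0.0012, -0.0019]), 'effort': array([ -0.0017, -43.6907,  35.3605,   0.0138,   0.0001,  -0.    ]), 'tool_pos': array([0.1327, 0.5076, 0.2306]), 'orientation': array([[ 0.9675, -0.0003,  0.253 ],
       [-0.253 , -0.0014,  0.9675],
       [ 0.    , -1.    , -0.0014]]), 'ft_force': array([ 0.0699, -0.8519,  0.4447]), 'moment': array([-0.0122,  0.0024, -0.0248]), 'opening': 0.08557085535912351}
```

View pics/top0.png

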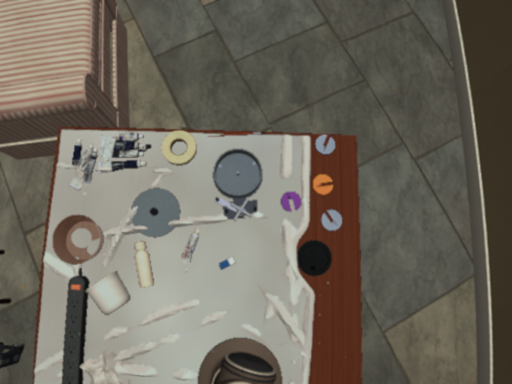

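View pics/scene0.png

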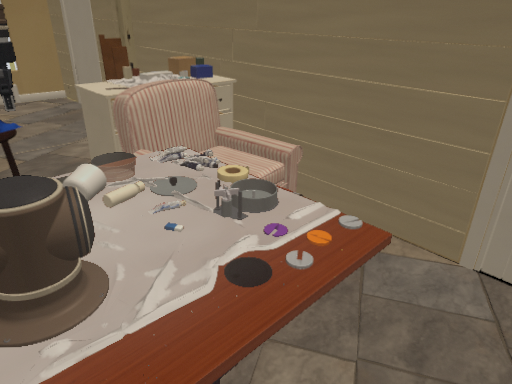

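View pics/wrist0.png

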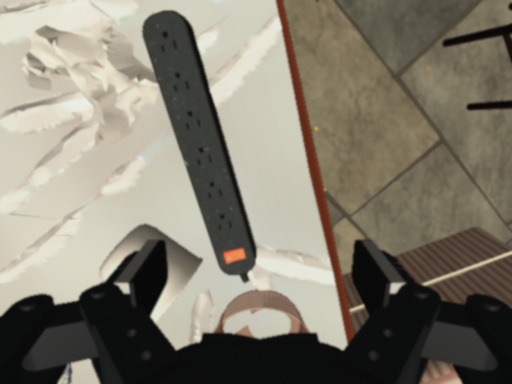

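```bash
python3 - <<'E'
from h import *
np.set_printoptions(precision=3,suppress=True)
c,M=campose('top')
print('origin',proj(c,M,np.zeros(3)), proj(c,M,np.array([.13,.5,.23])))
im=cv2.imread('pics/top0.png'); cv2.imwrite('pics/top0c.png',cv2.resize(im[120:290,130:370],None,fx=3.3,fy=3.3,interpolation=cv2.INTER_CUBIC))
im=cv2.imread('pics/scene0.png'); cv2.imwrite('pics/scene0c.png',cv2.resize(im[130:300,140:380],None,fx=3.3,fy=3.3,interpolation=cv2.INTER_CUBIC))
s,im,d=img('top')
for n in ['pot_rim','nut_axis','guard_left','guard_right','clip_peg','lid_knob','tape_roll_b','weight_a_mid','weight_a_slot','paint_tube_b']:
    for r in robot.look_for(n,'top')[:4]:
        u,v=r['xy']; print(n,round(r['p'],2),np.array(r['xy']),depthpt(c,M,d,u,v))
for u,v in [(325,144),(332,219),(314,257),(237,172),(240,209),(155,211),(291,201),(270,240)]:
    print(u,v,depthpt(c,M,d,u,v))
E
```

```text
origin [239.527 379.574] [ 10.471 339.312]
pot_rim 0.57 [237.5 183.6] [0.535 0.021 0.009]
guard_right 0.63 [238.1 183.4] [0.536 0.02  0.008]
clip_peg 0.65 [225.  202.5] [0.472 0.053 0.055]
lid_knob 0.87 [153.2 210.7] [0.447 0.251 0.034]
tape_roll_b 0.56 [184.9 144.3] [0.649 0.18  0.006]
weight_a_mid 0.58 [289.1 200.3] [ 0.492 -0.128  0.003]
weight_a_mid 0.52 [332.2 222.2] [ 0.431 -0.252  0.008]
weight_a_mid 0.52 [322.3 186.4] [ 0.537 -0.227 -0.   ]
weight_a_slot 0.8 [335.1 221.4] [ 0.433 -0.259  0.013]
weight_a_slot 0.57 [289.8 200.5] [ 0.492 -0.13   0.003]
weight_a_slot 0.54 [319.9 184.4] [ 0.541 -0.218  0.007]
weight_a_slot 0.24 [179.1 144. ] [0.65  0.198 0.004]
paint_tube_b 0.69 [188.2 254.5] [0.331 0.151 0.01 ]
paint_tube_b 0.54 [226.8 203.7] [0.468 0.047 0.06 ]
325 144 [ 0.666 -0.237  0.002]
332 219 [ 0.441 -0.253  0.003]
314 257 [ 0.333 -0.2    0.002]
237 172 [0.562 0.023 0.038]
240 209 [0.452 0.011 0.083]
155 211 [0.446 0.245 0.036]
291 201 [ 0.49  -0.134  0.004]
270 240 [ 0.377 -0.075  0.005]
```

View pics/top0c.png

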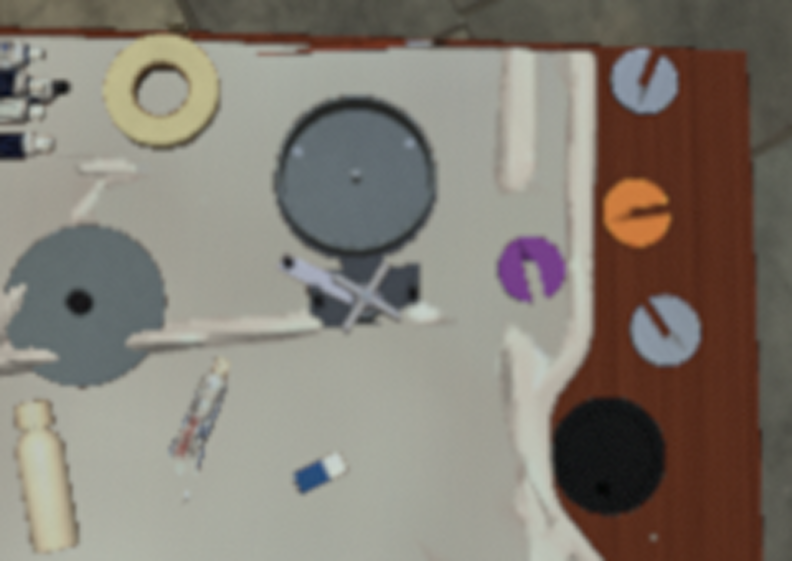

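View pics/scene0c.png

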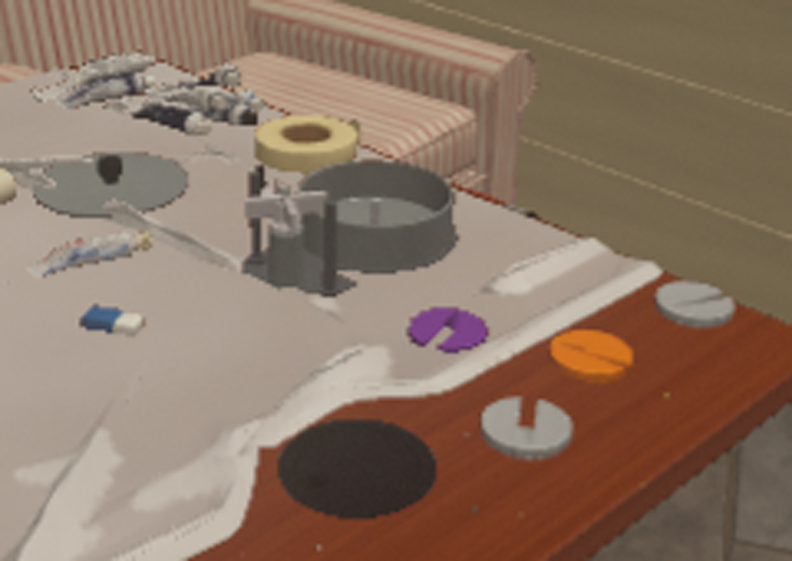

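```bash
cat > plan.py <<'E'
import sys,json
from h import *
def R(psi):
    c,s=np.cos(psi),np.sin(psi); return np.array([[c,0,-s],[s,0,c],[0,-1,0.]])
def plan(wps,step=0.055,start=None,astep=0.17):
    """wps: list of (x,y,z,psi_deg); prints rows"""
    s=robot.observe(); p=s['tool_pos'].copy(); O=s['orientation']; 
    first=True; P=[];A=[]
    for x,y,z,ps in wps:
        q=np.array([x,y,z]); Rt=R(np.radians(ps))
        rv=cv2.Rodrigues(O.T@Rt)[0].ravel()
        n=int(max(1,np.ceil(np.linalg.norm(q-p)/step),np.ceil(np.linalg.norm(rv)/astep)))
        for i in range(n):
            Oi=O@cv2.Rodrigues(rv*i/n)[0]
            P.append([round(float(v),4)+0. for v in Oi.T@((q-p)/n)]); A.append([round(float(v),4)+0. for v in rv/n])
        p=q;O=Rt
    print(len(P),'rows'); print(json.dumps({"delta_pos":P,"rot":A}))
def psi():
    O=robot.observe()['orientation']; return np.degrees(np.arctan2(O[1,0],O[0,0]))
if __name__=='__main__':
    a=eval('['+sys.argv[1]+']'); 
    s=robot.observe(); print(round(s['clock'],2),s['tool_pos'].round(4),round(psi(),2),s['ft_force'].round(1),round(s['opening'],4),s['joints'].round(2))
    plan(a,*[float(v) for v in sys.argv[2:]])
E
python3 plan.py "(0.45,-0.20,0.25,0)"
```

```text
0.7 [0.1328 0.5079 0.2313] -14.66 [-0.1  0.1  0.5] 0.0851 [ 1.32  0.13 -0.04  1.41 -0.    1.57]
15 rows
{"delta_pos": [[0.0324, -0.0012, -0.0403], [0.0317, -0.0012, -0.0409], [0.031, -0.0012, -0.0414], [0.0303, -0.0012, -0.0419], [0.0296, -0.0012, -0.0424], [0.0288, -0.0012, -0.0429], [0.0281, -0.0012, -0.0434], [0.0274, -0.0012, -0.0439], [0.0266, -0.0012, -0.0443], [0.0259, -0.0012, -0.0448], [0.0251, -0.0012, -0.0452], [0.0243, -0.0012, -0.0456], [0.0235, -0.0012, -0.0461], [0.0227, -0.0012, -0.0464], [0.0219, -0.0012, -0.0468]], "rot": [[0.0, -0.0171, 0.0], [0.0, -0.0171, 0.0], [0.0, -0.0171, 0.0], [0.0, -0.0171, 0.0], [0.0, -0.0171, 0.0], [0.0, -0.0171, 0.0], [0.0, -0.0171, 0.0], [0.0, -0.0171, 0.0], [0.0, -0.0171, 0.0], [0.0, -0.0171, 0.0], [0.0, -0.0171, 0.0], [0.0, -0.0171, 0.0], [0.0, -0.0171, 0.0], [0.0, -0.0171, 0.0], [0.0, -0.0171, 0.0]]}
```

Call:
arm_command(
  delta_pos=[
    [0.033, -0.001, -0.04],
    [0.032, -0.001, -0.041],
    [0.031, -0.001, -0.041],
    [0.03, -0.001, -0.042],
    [0.03, -0.001, -0.042],
    [0.029, -0.001, -0.043],
    [0.028, -0.001, -0.043],
    [0.027, -0.001, -0.044],
    [0.027, -0.001, -0.044],
    [0.026, -0.001, -0.045],
    [0.025, -0.001, -0.045],
    [0.024, -0.001, -0.046],
  ],
  rot=[
    [0, -0.017, 0],
    [0, -0.017, 0],
    [0, -0.017, 0],
    [0, -0.017, 0],
    [0, -0.017, 0],
    [0, -0.017, 0],
    [0, -0.017, 0],
    [0, -0.017, 0],
    [0, -0.017, 0],
    [0, -0.017, 0],
    [0, -0.017, 0],
    [0, -0.017, 0],
  ],
)

```text
clock: 2.2
tool_pos: [0.3967, -0.0706, 0.2452]
orientation: [[0.999, 0.01, 0.037], [-0.037, 0.002, 0.999], [0.01, -1.0, 0.003]]
ft_force: [-0.3, 0.4, 0.9]
opening: 0.0858
```

```bash
python3 plan.py "(0.45,-0.20,0.25,0)" 0.06
```

```text
2.2 [ 0.3967 -0.0706  0.2452] -2.11 [-0.3  0.4  0.9] 0.0858 [-0.18 -0.11 -0.25  1.42  0.   -0.14]
3 rows
{"delta_pos": [[0.0194, -0.0015, -0.0424], [0.0188, -0.0016, -0.0427], [0.0183, -0.0016, -0.0429]], "rot": [[-0.0009, -0.0123, 0.0033], [-0.0009, -0.0123, 0.0033], [-0.0009, -0.0123, 0.0033]]}
```

Call:
arm_command(
  delta_pos=[
    [0.02, -0.002, -0.043],
    [0.019, -0.002, -0.043],
    [0.018, -0.001, -0.043],
    [0, 0, 0],
    [0, 0, 0],
  ],
  rot=[
    [0, -0.012, 0.003],
    [0, -0.012, 0.003],
    [0, -0.012, 0.003],
    [0, 0, 0],
    [0, 0, 0],
  ],
)

```text
clock: 2.82
tool_pos: [0.452, -0.2091, 0.2499]
orientation: [[1.0, 0.001, 0.006], [-0.006, 0.003, 1.0], [0.001, -1.0, 0.003]]
ft_force: [-0.1, 0.0, -1.3]
opening: 0.0852
```

```bash
cat > look.py <<'E'
import sys
from h import *
np.set_printoptions(precision=4,suppress=True)
s,im,d=img('wrist',sys.argv[1]+'.png'); np.savez('pics/'+sys.argv[1],im=im,d=d,p=s['tool_pos'],O=s['orientation'])
print(s['clock'],s['tool_pos'],s['ft_force'],s['opening'])
c,M=campose('wrist',s)
for n in sys.argv[2:]:
    for r in robot.look_for(n,'wrist')[:4]:
        u,v=r['xy']; print(n,round(r['p'],2),np.array(r['xy']),depthpt(c,M,d,u,v))
E
python3 look.py w1 weight_a_mid weight_a_slot pot_rim guard_left nut_axis clip_peg; python3 -c "
import cv2;im=cv2.imread('pics/w1.png');cv2.imwrite('pics/w1b.png',cv2.resize(im,(800,600),interpolation=cv2.INTER_CUBIC))"
```

```text
2.825 [ 0.452  -0.2091  0.2499] [-0.0887  0.0246 -1.2758] 0.0852473711658566
weight_a_mid 0.92 [247.5 221.1] [ 0.5411 -0.225  -0.0026]
weight_a_mid 0.68 [223.  143.2] [ 0.436  -0.2539 -0.0023]
weight_a_mid 0.66 [322.5 184.4] [ 0.4895 -0.1273  0.0013]
weight_a_slot 0.87 [247.4 219.7] [ 0.5386 -0.225  -0.0013]
weight_a_slot 0.78 [222.3 143. ] [ 0.4357 -0.2546 -0.0016]
weight_a_slot 0.58 [320.8 186. ] [ 0.4918 -0.1293  0.0009]
weight_a_slot 0.25 [240.2 299.1] [ 0.6624 -0.2377 -0.0009]
pot_rim 0.94 [443.5 213.2] [0.5295 0.0356 0.005 ]
guard_left 0.57 [442.6 214. ] [0.5302 0.0339 0.0061]
nut_axis 0.67 [463.4 162.6] [0.4459 0.0017 0.0777]
clip_peg 0.82 [492.9 177.5] [0.4684 0.0559 0.053 ]
```

View pics/w1b.png

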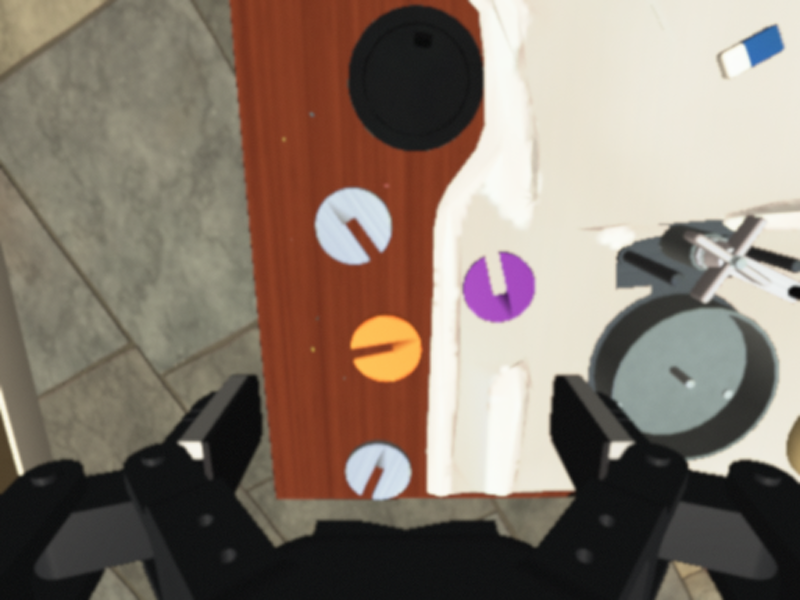

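```bash
cat > rect.py <<'E'
from h import *
def load(n):
    f=np.load(f'pics/{n}.npz'); s={'tool_pos':f['p'],'orientation':f['O']}
    c,M=campose('wrist',s); return c,M,f['im'],f['d']
def rectify(c,M,im,x0,y0,z,half=0.045,res=0.00025):
    n=int(2*half/res); g=(np.arange(n)-n/2)*res
    X=x0-g[:,None]+0*g[None,:]; Y=y0-g[None,:]+0*g[:,None]  # up=+x, left=+y
    P=np.stack([X,Y,np.full_like(X,z),np.ones_like(X)],-1)@np.linalg.inv(M).T
    a=P[...,:2]/P[...,2:3]; k=1+c['k1']*(a**2).sum(-1)
    return cv2.remap(im,(c['fx']*a[...,0]*k+c['cx']).astype(np.float32),(c['fy']*a[...,1]*k+c['cy']).astype(np.float32),cv2.INTER_LINEAR)
def weight(c,M,im,x0,y0,z=0.008,half=0.045,res=0.00025,fn=None):
    r=rectify(c,M,im,x0,y0,z,half,res)
    hsv=cv2.cvtColor(r,cv2.COLOR_RGB2HSV)
    m=((hsv[...,1]<70)&(hsv[...,2]>90)).astype(np.uint8)
    nl,lab,st,ce=cv2.connectedComponentsWithStats(m)
    n=m.shape[0]; best=1+np.argmax(st[1:,4]); mm=(lab==best).astype(np.uint8)
    cnt=max(cv2.findContours(mm,cv2.RETR_EXTERNAL,cv2.CHAIN_APPROX_NONE)[0],key=len)[:,0].astype(float)
    # robust circle fit
    from scipy.optimize import least_squares
    f=least_squares(lambda p:np.hypot(cnt[:,0]-p[0],cnt[:,1]-p[1])-p[2],[ce[best][0],ce[best][1],0.03/res],loss='cauchy',f_scale=3)
    cx,cy,rad=f.x
    # slot: non-disc pixels within the circle
    yy,xx=np.mgrid[:n,:n]; rr=np.hypot(xx-cx,yy-cy)
    sel=(mm==0)&(rr<rad*0.95)&(rr>rad*0.3); sx=(xx[sel]-cx).mean(); sy=(yy[sel]-cy).mean()
    wx=x0-(cy-n/2)*res; wy=y0-(cx-n/2)*res; ang=np.degrees(np.arctan2(-sx,-sy))
    print('weight c',round(wx,4),round(wy,4),'r',round(rad*res,4),'slot deg',round(ang,1),'area',sel.sum()*res**2*1e6)
    if fn:
        q=r.copy(); cv2.circle(q,(int(cx),int(cy)),int(rad),(255,0,0)); cv2.line(q,(int(cx),int(cy)),(int(cx+3*sx),int(cy+3*sy)),(0,255,0)); cv2.imwrite('pics/'+fn,q[:,:,::-1])
    return wx,wy,ang
E
python3 - <<'E'
from rect import *
c,M,im,d=load('w1')
weight(c,M,im,.436,-.254,fn='ra1.png'); weight(c,M,im,.662,-.237,fn='rb1.png')
a=cv2.imread('pics/ra1.png');b=cv2.imread('pics/rb1.png');cv2.imwrite('pics/rab1.png',np.hstack([a,b]))
for u,v in [(228,135),(215,150),(245,296),(232,305),(200,260),(200,100)]: print(u,v,depthpt(c,M,d,u,v))
E
```

```text
weight c 0.4364 -0.2494 r 0.0303 slot deg 36.3 area 171.875
weight c 0.6599 -0.2351 r 0.031 slot deg -24.5 area 167.74999999999997
228 135 [ 0.42474217 -0.24630726  0.00735488]
215 150 [ 0.44293313 -0.26291584  0.00729635]
245 296 [ 0.65316831 -0.23034009  0.00477493]
232 305 [ 0.66779403 -0.24935456  0.00528445]
200 260 [ 0.59881678 -0.29243119 -0.00185585]
200 100 [ 0.38347263 -0.2795432  -0.00148563]
```

View pics/rab1.png

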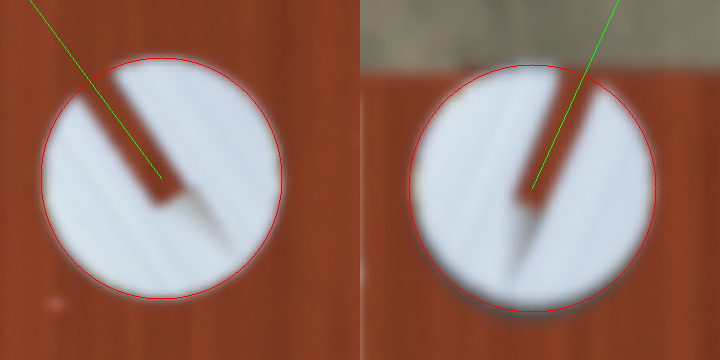

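```bash
python3 plan.py "(0.4364,-0.2494,0.09,36.3)" 0.06
```

```text
3.17 [ 0.4522 -0.2085  0.2504] -0.23 [-0.  -0.6  1. ] 0.0857 [-0.43  0.07 -0.06  1.44  0.   -0.43]
4 rows
{"delta_pos": [[-0.004, 0.0401, -0.0103], [-0.0056, 0.0401, -0.0096], [-0.007, 0.0401, -0.0085], [-0.0082, 0.0401, -0.0073]], "rot": [[-0.0004, -0.1594, 0.0008], [-0.0004, -0.1594, 0.0008], [-0.0004, -0.1594, 0.0008], [-0.0004, -0.1594, 0.0008]]}
```

Call:
arm_command(
  delta_pos=[
    [-0.004, 0.04, -0.01],
    [-0.006, 0.04, -0.01],
    [-0.007, 0.04, -0.009],
    [-0.008, 0.035, -0.007],
    [0, 0, 0],
    [0, 0, 0],
  ],
  rot=[
    [0, -0.16, 0],
    [0, -0.16, 0],
    [0, -0.16, 0],
    [0, -0.16, 0],
    [0, 0, 0],
    [0, 0, 0],
  ],
)

```text
clock: 3.92
tool_pos: [0.4383, -0.2487, 0.0948]
orientation: [[0.792, 0.008, -0.61], [0.61, -0.0, 0.792], [0.007, -1.0, -0.005]]
ft_force: [0.1, -0.1, 1.3]
opening: 0.0856
```

```bash
python3 look.py w2; python3 - <<'E'
from rect import *
c,M,im,d=load('w2')
weight(c,M,im,.436,-.249,fn='ra2.png')
E
python3 plan.py "(0.4364,-0.2494,0.02,36.3)" 0.02
```

```text
3.925 [ 0.4383 -0.2487  0.0948] [ 0.109  -0.0982  1.2552] 0.08556820876089719
weight c 0.4363 -0.2503 r 0.0299 slot deg 34.9 area 200.5
3.98 [ 0.4383 -0.2487  0.0948] 37.64 [0.2 0.4 0.2] 0.0855 [-0.52  0.12 -0.35  1.09  0.   -1.18]
4 rows
{"delta_pos": [[-0.0006, 0.0187, 0.0002], [-0.0006, 0.0187, 0.0002], [-0.0005, 0.0187, 0.0002], [-0.0005, 0.0187, 0.0002]], "rot": [[0.0013, 0.0058, 0.0017], [0.0013, 0.0058, 0.0017], [0.0013, 0.0058, 0.0017], [0.0013, 0.0058, 0.0017]]}
```

View pics/w2.png

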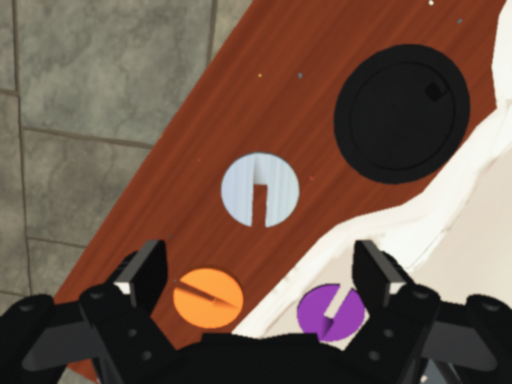

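View pics/ra2.png

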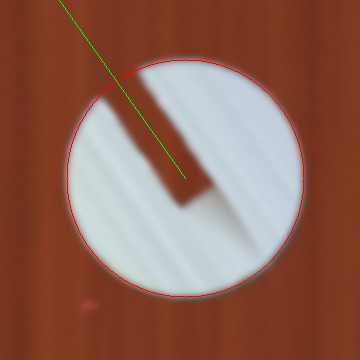

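Call:
arm_command(
  delta_pos=[
    [-0.001, 0.025, 0],
    [-0.001, 0.025, 0],
    [-0.001, 0.022, 0],
    [0, 0, 0],
  ],
  rot=[
    [0.002, 0.012, 0.002],
    [0.002, 0.012, 0.002],
    [0.002, 0.012, 0.002],
    [0, 0, 0],
  ],
  hand=0.82,
)

```text
clock: 4.47
tool_pos: [0.4421, -0.2517, 0.0289]
orientation: [[0.816, 0.011, -0.578], [0.578, -0.005, 0.816], [0.006, -1.0, -0.01]]
ft_force: [0.1, 0.1, 0.3]
opening: 0.07
```

```bash
python3 look.py w3;python3 plan.py "(0.4363,-0.2503,0.005,35.5)" 0.02
```

```text
4.475 [ 0.4421 -0.2517  0.0289] [0.0768 0.0649 0.302 ] 0.06996503891997193
4.53 [ 0.4429 -0.2522  0.0301] 35.3 [0.6 0.3 1.3] 0.07 [-0.52  0.17 -0.44  0.95  0.   -1.13]
2 rows
{"delta_pos": [[-0.0023, 0.0125, 0.0028], [-0.0022, 0.0125, 0.0028]], "rot": [[0.0062, -0.0018, 0.0036], [0.0062, -0.0018, 0.0036]]}
```

View pics/w3.png

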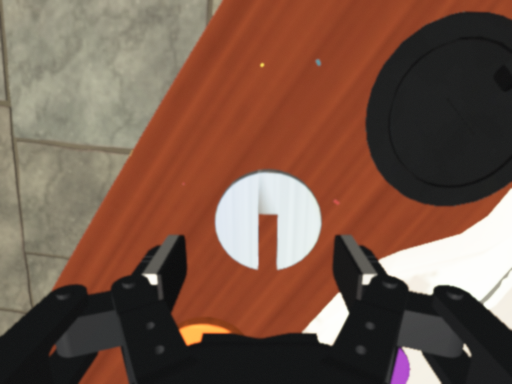

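Call:
arm_command(
  delta_pos=[
    [-0.003, 0.008, 0.003],
    [-0.002, 0.008, 0.003],
    [0, 0, 0],
    [0, 0, 0],
  ],
  rot=[
    [0.006, -0.002, 0.004],
    [0.006, -0.002, 0.004],
    [0, 0, 0],
    [0, 0, 0],
  ],
)

```text
clock: 5.03
tool_pos: [0.4371, -0.251, 0.0164]
orientation: [[0.814, 0.003, -0.581], [0.581, -0.003, 0.814], [0.001, -1.0, -0.004]]
ft_force: [0.5, 0.4, -0.2]
opening: 0.0704
```

```bash
python3 look.py w4;python3 plan.py "(0.4363,-0.2503,0.005,35.5)" 0.02;  python3 - <<'E'
from rect import *
c,M,im,d=load('w4')
weight(c,M,im,.436,-.249,fn='ra4.png')
E
```

```text
5.025 [ 0.4371 -0.251   0.0164] [ 0.5444  0.422  -0.2323] 0.07044166190753211
5.08 [ 0.4371 -0.2509  0.0164] 35.53 [ 0.7 -0.   0.3] 0.0697 [-0.52  0.18 -0.47  0.92 -0.   -1.14]
1 rows
{"delta_pos": [[-0.0003, 0.0114, 0.001]], "rot": [[0.0042, 0.0005, 0.0009]]}
weight c 0.4358 -0.2507 r 0.0297 slot deg 34.9 area 202.5
```

View pics/w4.png

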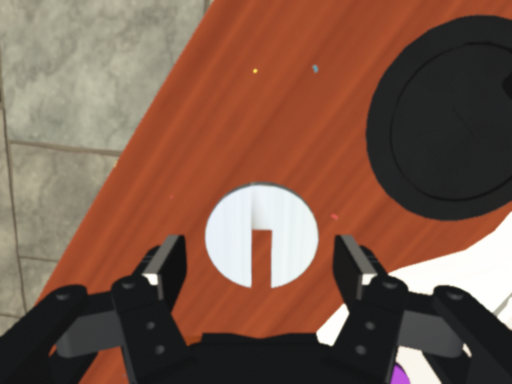

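```bash
python3 - <<'E'
from h import *
c=robot.camera_info('wrist'); he=np.array(c['hand_eye'])
for yt in [0,-.005,-.01,-.015]:
    for x in (-.011,.011): print(yt,x,proj(c,he,np.array([x,yt,-.035])),proj(c,he,np.array([x,yt,.035])))
im=cv2.imread('pics/w4.png')[200:320,100:420]; cv2.imwrite('pics/w4c.png',cv2.resize(im,None,fx=2.5,fy=2.5))
E
```

```text
0 -0.011 [187.15880871 226.66963774] [331.3312983  226.46944087]
0 0.011 [190.10494379 266.90006208] [328.49393637 266.69970918]
-0.005 -0.011 [184.83137564 230.87855189] [333.66905702 230.67095587]
-0.005 0.011 [187.97406305 272.17251137] [330.63814701 271.96487015]
-0.01 -0.011 [182.34957448 235.36819129] [336.1618437 235.1526422]
-0.01 0.011 [185.70909582 277.77896861] [332.9172683  277.56350955]
-0.015 -0.011 [179.69767031 240.16734568] [338.82545802 239.94322654]
-0.015 0.011 [183.29717168 283.7517378 ] [335.34424853 283.52787359]
```

View pics/w4c.png

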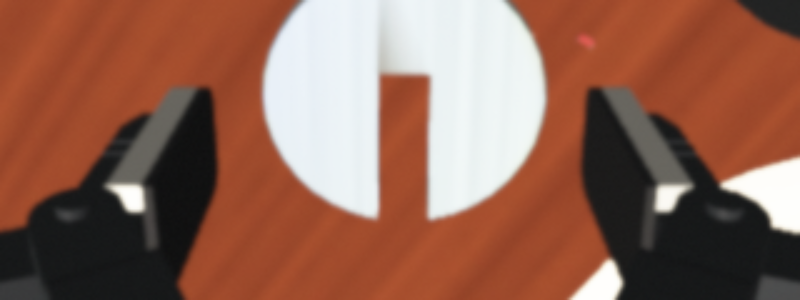

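Call:
arm_command(
  delta_pos=[
    [-0.001, 0.01, 0.001],
    [0, 0.01, 0],
    [0, 0, 0],
    [0, 0, 0],
  ],
  rot=[
    [0.004, 0, 0.001],
    [0, 0, 0],
    [0, 0, 0],
    [0, 0, 0],
  ],
)

```text
clock: 5.58
tool_pos: [0.4354, -0.2507, -0.0054]
orientation: [[0.814, -0.001, -0.581], [0.581, 0.0, 0.814], [-0.0, -1.0, 0.001]]
ft_force: [0.9, -0.3, 0.5]
opening: 0.0697
```

```bash
python3 plan.py "(0.4363,-0.2503,-0.004,35.5)" 0.02
```

```text
5.58 [ 0.4354 -0.2507 -0.0054] 35.52 [ 0.9 -0.3  0.5] 0.0697 [-0.52  0.2  -0.49  0.88 -0.   -1.14]
1 rows
{"delta_pos": [[0.001, -0.0014, -0.0002]], "rot": [[-0.0007, 0.0003, -0.0005]]}
```

Call:
arm_command(
  delta_pos=[
    [0, -0.001, 0],
    [0, 0, 0],
    [0, 0, 0],
    [0, 0, 0],
  ],
  rot=[
    [0, 0, 0],
    [0, 0, 0],
    [0, 0, 0],
    [0, 0, 0],
  ],
  hand=0.5,
  squeeze=40,
)

```text
clock: 6.08
tool_pos: [0.4355, -0.2507, -0.0039]
orientation: [[0.814, -0.0, -0.581], [0.581, 0.0, 0.814], [-0.0, -1.0, 0.0]]
ft_force: [0.1, 0.1, -0.0]
opening: 0.0576
```

Call:
arm_command(
  delta_pos=[
    [0, -0.02, 0],
    [0, -0.03, 0],
    [0, -0.03, 0],
    [0, 0, 0],
    [0, 0, 0],
  ],
  rot=[
    [0, 0, 0],
    [0, 0, 0],
    [0, 0, 0],
    [0, 0, 0],
    [0, 0, 0],
  ],
)

```text
clock: 6.7
tool_pos: [0.4344, -0.25, 0.0763]
orientation: [[0.814, -0.003, -0.581], [0.581, 0.002, 0.814], [-0.002, -1.0, 0.003]]
ft_force: [0.2, 0.6, -1.5]
opening: 0.0577
```

```bash
python3 look.py w5
```

```text
6.7 [ 0.4344 -0.25    0.0763] [ 0.1728  0.5833 -1.4946] 0.057708496005509556
```

View pics/w5.png

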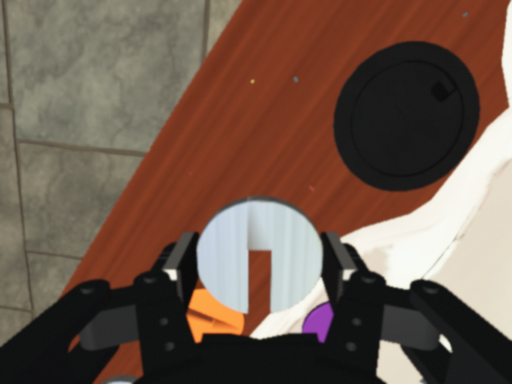

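```bash
cat >> rect.py <<'E'
def held(name,x=None):
    f=np.load(f'pics/{name}.npz'); p=f['p'];O=f['O']; c,M,im,d=load(name)
    for dz in (0.0,0.002,.004,.006,.008,.010,.012,.014):
        print('dz',dz,end=' '); wx,wy,a=weight(c,M,im,p[0],p[1],p[2]+dz)
        print('   tool off',(O.T@np.array([wx-p[0],wy-p[1],dz])).round(4), 'ang rel',round(a-np.degrees(np.arctan2(O[1,0],O[0,0])),1))
E
python3 -c "
from rect import *
held('w5')"
python3 plan.py "(0.434,-0.25,0.15,35.5),(0.43,0.02,0.25,0)" 0.06
```

```text
dz 0.0 weight c 0.4401 -0.2459 r 0.0321 slot deg 34.8 area 238.81249999999997
   tool off [ 0.0071 -0.      0.    ] ang rel -0.7
dz 0.002 weight c 0.4392 -0.2466 r 0.0316 slot deg 34.9 area 232.3125
   tool off [ 0.0059 -0.002   0.    ] ang rel -0.6
dz 0.004 weight c 0.4383 -0.2472 r 0.0312 slot deg 34.9 area 225.375
   tool off [ 0.0048 -0.004   0.    ] ang rel -0.6
dz 0.006 weight c 0.4374 -0.2479 r 0.0307 slot deg 34.9 area 218.9375
   tool off [ 0.0037 -0.006   0.    ] ang rel -0.7
dz 0.008 weight c 0.4365 -0.2485 r 0.0303 slot deg 34.9 area 212.6875
   tool off [ 0.0026 -0.008   0.    ] ang rel -0.7
dz 0.01 weight c 0.4356 -0.2491 r 0.0298 slot deg 34.8 area 205.875
   tool off [ 0.0015 -0.01    0.    ] ang rel -0.7
dz 0.012 weight c 0.4347 -0.2498 r 0.0294 slot deg 34.9 area 199.875
   tool off [ 0.0004 -0.012   0.    ] ang rel -0.7
dz 0.014 weight c 0.4338 -0.2504 r 0.0289 slot deg 34.8 area 193.625
   tool off [-0.0007 -0.014   0.    ] ang rel -0.7
6.75 [ 0.4345 -0.2501  0.0763] 35.52 [ 0.3  0.1 -1.1] 0.0576 [-0.52  0.13 -0.38  1.07 -0.   -1.14]
7 rows
{"delta_pos": [[-0.0002, -0.0369, 0.0003], [-0.0002, -0.0369, 0.0002], [0.0307, -0.02, 0.0444], [0.025, -0.02, 0.0479], [0.0189, -0.02, 0.0506], [0.0125, -0.02, 0.0525], [0.0059, -0.02, 0.0537]], "rot": [[-0.0016, 0.0002, -0.0008], [-0.0016, 0.0002, -0.0008], [0.0, 0.1239, 0.0], [0.0, 0.1239, 0.0], [0.0, 0.1239, 0.0], [0.0, 0.1239, 0.0], [0.0, 0.1239, 0.0]]}
```

Call:
arm_command(
  delta_pos=[
    [0, -0.037, 0],
    [0, -0.037, 0],
    [0.031, -0.02, 0.044],
    [0.025, -0.02, 0.048],
    [0.019, -0.02, 0.051],
    [0.013, -0.02, 0.053],
    [0.006, -0.02, 0.054],
    [0, 0, 0],
    [0, 0, 0],
  ],
  rot=[
    [0, 0, 0],
    [0, 0, 0],
    [0, 0.124, 0],
    [0, 0.124, 0],
    [0, 0.124, 0],
    [0, 0.124, 0],
    [0, 0.124, 0],
    [0, 0, 0],
    [0, 0, 0],
  ],
)

```text
clock: 7.88
tool_pos: [0.4318, 0.0293, 0.245]
orientation: [[1.0, -0.019, 0.022], [-0.022, 0.008, 1.0], [-0.019, -1.0, 0.007]]
ft_force: [0.2, -0.8, -2.1]
opening: 0.0579
```

```bash
python3 look.py w6 pot_rim pot_floor nut_axis guard_left guard_right clip_peg; python3 -c "
import cv2;im=cv2.imread('pics/w6.png');cv2.imwrite('pics/w6b.png',cv2.resize(im,(800,600),interpolation=cv2.INTER_CUBIC))"
```

```text
7.875 [0.4318 0.0293 0.245 ] [ 0.2038 -0.7656 -2.1296] 0.05785027414536352
pot_rim 0.59 [258.3 191.4] [0.4565 0.0288 0.0544]
pot_rim 0.25 [394.  275.1] [0.5856 0.2054 0.0207]
pot_floor 0.7 [251.7 192.8] [0.454  0.0218 0.0684]
nut_axis 0.87 [239.  181.9] [0.4418 0.0089 0.0684]
guard_left 0.92 [254.1 192.3] [0.4574 0.0241 0.0545]
guard_right 0.91 [255.  191.4] [0.4566 0.0251 0.0539]
guard_right 0.39 [268.  193.2] [0.4591 0.0394 0.0538]
```

View pics/w6b.png

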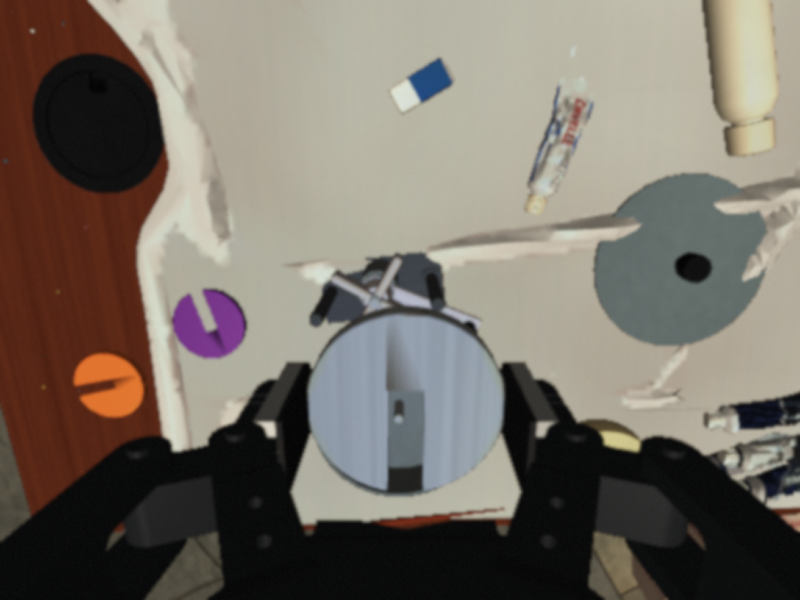

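```bash
python3 - <<'E'
from rect import *
c,M,im,d=load('w1')
r=rectify(c,M,im,.553,.022,.044,half=.09,res=.0004); cv2.imwrite('pics/p1.png',r[:,:,::-1])
s,imt,dt=img('top'); np.savez('pics/top1',im=imt,d=dt)
im0=cv2.imread('pics/top0.png')[:,:,::-1].copy(); ct,Mt=campose('top')
r2=rectify(ct,Mt,im0,.553,.022,.044,half=.09,res=.0004); cv2.imwrite('pics/p12.png',np.hstack([r,r2])[:,:,::-1][:, :900] if 0 else cv2.resize(np.hstack([r,r2])[:,:,::-1],(800,400)))
E
```

View pics/p12.png

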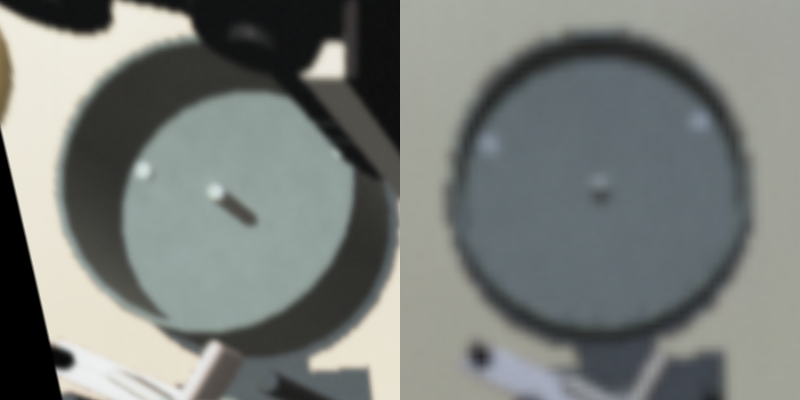

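```bash
python3 - <<'E'
from rect import *
for n,(cx,cy),k in [('w6',(254,258),10),('w1',(437,241),8)]:
    c,M,im,d=load(n)
    q=im[cy-20:cy+20,cx-25:cx+25]; cv2.imwrite(f'pics/post_{n}.png',cv2.resize(q,None,fx=12,fy=12,interpolation=cv2.INTER_CUBIC)[:,:,::-1])
a=cv2.imread('pics/post_w6.png');b=cv2.imread('pics/post_w1.png')
t=np.load('pics/top1.npz')['im'][152:192,212:262]; t=cv2.resize(t,None,fx=12,fy=12,interpolation=cv2.INTER_CUBIC)[:,:,::-1]
cv2.imwrite('pics/posts.png',cv2.resize(np.hstack([a,b]),(800,320)));cv2.imwrite('pics/postt.png',t)
E
```

```text
(no output)
```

View pics/posts.png

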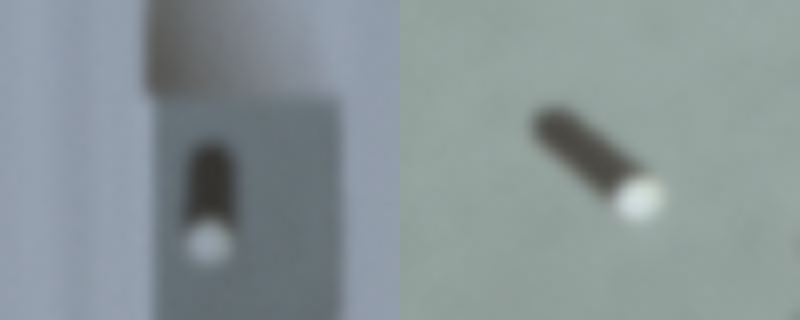

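```bash
python3 - <<'E'
from rect import *
np.set_printoptions(precision=4,suppress=True)
def tri(obs):
    A=np.zeros((3,3));b=np.zeros(3)
    for c,M,u,v in obs:
        r=M[:3,:3]@ray(c,u,v); r/=np.linalg.norm(r); P=np.eye(3)-np.outer(r,r); A+=P;b+=P@M[:3,3]
    X=np.linalg.solve(A,b)
    return X,[proj(c,M,X)-[u,v] for c,M,u,v in obs]
c6,M6,_,_=load('w6'); c1,M1,_,_=load('w1')
for n,z,p6,p1 in [('top',.036,(255.1-.5,268.5-.5),(441.9-.5,245.75-.5)),('base',.008,(255.5-.5,258.4-.5),(430.2,235.5))]:
    print(n,onz(c6,M6,*p6,z),onz(c1,M1,*p1,z),tri([(c6,M6,*p6),(c1,M1,*p1)]))
E
```

```text
top [0.5607 0.0217 0.036 ] [0.5607 0.0203 0.036 ] (array([0.5618, 0.0217, 0.0339]), [array([-0.002 , -0.0228]), array([0.0044, 0.0222])])
base [0.5614 0.022  0.008 ] [0.5602 0.0206 0.008 ] (array([0.5617, 0.022 , 0.0061]), [array([-0.0426, -0.4454]), array([0.0786, 0.4356])])
```

View pics/postt.png

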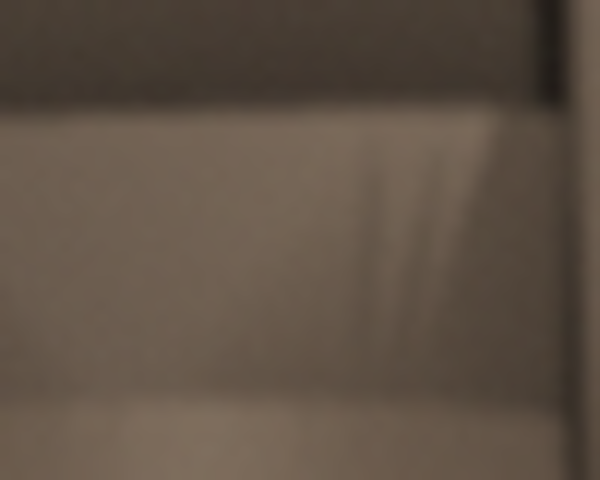

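```bash
python3 plan.py "(0.5597,0.0215,0.12,0.7),(0.5597,0.0215,0.06,0.7)" 0.06
```

```text
8.28 [0.4321 0.0284 0.246 ] -1.45 [-0.2 -0.2 -1.1] 0.0579 [ 0.06 -0.03 -0.17  1.45  0.01  0.08]
4 rows
{"delta_pos": [[0.0433, 0.0412, -0.0015], [0.0431, 0.0415, -0.002], [0.0428, 0.0417, -0.0024], [0.0, 0.06, 0.0]], "rot": [[-0.0028, -0.0125, -0.006], [-0.0028, -0.0125, -0.006], [-0.0028, -0.0125, -0.006], [0.0, 0.0, 0.0]]}
```

Call:
arm_command(
  delta_pos=[
    [0.043, 0.041, -0.001],
    [0.043, 0.041, -0.002],
    [0.043, 0.042, -0.003],
    [0, 0, 0],
    [0, 0, 0],
  ],
  rot=[
    [-0.003, -0.012, -0.006],
    [-0.003, -0.012, -0.006],
    [-0.003, -0.012, -0.006],
    [0, 0, 0],
    [0, 0, 0],
  ],
)

```text
clock: 8.9
tool_pos: [0.5643, 0.0188, 0.1186]
orientation: [[1.0, 0.004, -0.008], [0.008, -0.001, 1.0], [0.004, -1.0, -0.001]]
ft_force: [-0.1, -1.2, -0.4]
opening: 0.0577
```

```bash
python3 look.py w7; python3 plan.py "(0.5597,0.0215,0.045,0.7)" 0.04; python3 -c "
from rect import *
held('w7')"
```

```text
8.9 [0.5643 0.0188 0.1186] [-0.1472 -1.1513 -0.4027] 0.05771539241776936
8.95 [0.5641 0.0188 0.1185] 0.47 [ 0.4 -0.3 -2.4] 0.0576 [ 0.03  0.22 -0.18  1.17 -0.    0.03]
2 rows
{"delta_pos": [[-0.0024, 0.0368, 0.0014], [-0.0023, 0.0368, 0.0014]], "rot": [[0.0004, -0.002, 0.0021], [0.0004, -0.002, 0.0021]]}
dz 0.0 weight c 0.5722 0.0186 r 0.0322 slot deg -0.1 area 68.4375
   tool off [ 0.0079  0.     -0.0003] ang rel -0.5
dz 0.002 weight c 0.5711 0.0186 r 0.0318 slot deg -0.0 area 67.75
   tool off [ 0.0068 -0.002  -0.0003] ang rel -0.5
dz 0.004 weight c 0.5699 0.0186 r 0.0313 slot deg -0.1 area 65.68749999999999
   tool off [ 0.0057 -0.004  -0.0002] ang rel -0.5
dz 0.006 weight c 0.5688 0.0186 r 0.0309 slot deg -0.0 area 63.87499999999999
   tool off [ 0.0045 -0.006  -0.0003] ang rel -0.5
dz 0.008 weight c 0.5677 0.0186 r 0.0304 slot deg -0.0 area 62.375
   tool off [ 0.0034 -0.008  -0.0003] ang rel -0.5
dz 0.01 weight c 0.5592 0.0107 r 0.0406 slot deg -85.8 area 1043.8749999999998
   tool off [-0.0051 -0.01   -0.008 ] ang rel -86.3
dz 0.012 weight c 0.5585 0.0107 r 0.0398 slot deg -86.1 area 1020.3125
   tool off [-0.0058 -0.012  -0.008 ] ang rel -86.6
dz 0.014 weight c 0.5577 0.0107 r 0.039 slot deg -86.6 area 984.8749999999999
   tool off [-0.0066 -0.014  -0.008 ] ang rel -87.0
```

View pics/w7.png

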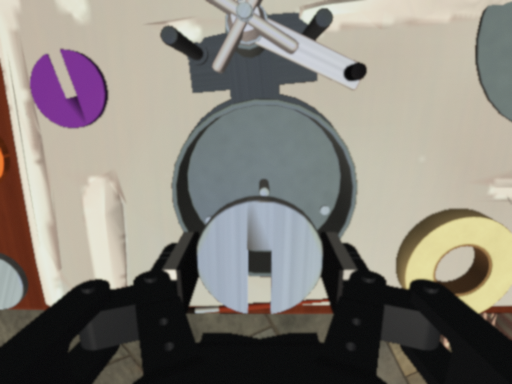

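```bash
python3 - <<'E'
from rect import *
np.set_printoptions(precision=4,suppress=True)
c,M,im,d=load('w7')
a=cv2.resize(im[170:210,239:289],None,fx=8,fy=8,interpolation=cv2.INTER_CUBIC)
cv2.imwrite('pics/w7p.png',a[:,:,::-1])
b=cv2.resize(im[0:110,150:380],None,fx=3.4,fy=3.4,interpolation=cv2.INTER_CUBIC);cv2.imwrite('pics/w7n.png',b[:,:,::-1])
E
```

```text
(no output)
```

View pics/w7p.png

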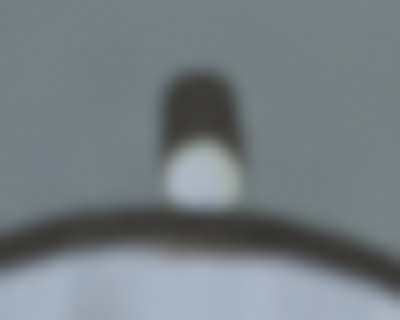

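View pics/w7n.png

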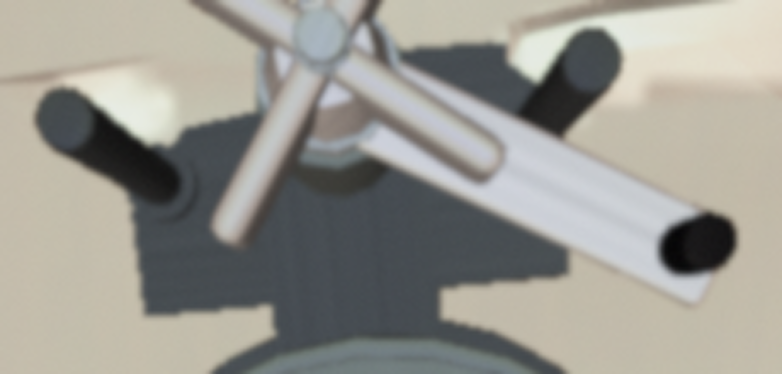

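```bash
python3 - <<'E'
from rect import *
np.set_printoptions(precision=4,suppress=True)
c,M,im,d=load('w7')
print('post',onz(c,M,264,191,.036))
for n,u,v,z in [('stud',243.8,10.9,.086),('gR',169.5,35,.084),('gL',324,17.3,.084),('peg',358.5,70.3,.073),('wing1',293.5,47,.075),('wing2',219,68,.075)]:
    print(n,onz(c,M,u,v,z),depthpt(c,M,d,u,v))
E
```

```text
post [0.5603 0.0219 0.036 ]
stud [0.4516 0.01   0.086 ] [0.451  0.0099 0.0834]
gR [ 0.4624 -0.0283  0.084 ] [ 0.4621 -0.0288  0.0823]
gL [0.4537 0.0505 0.084 ] [0.4533 0.0507 0.0825]
peg [0.478  0.0735 0.073 ] [0.4779 0.074  0.0712]
wing1 [0.4666 0.0364 0.075 ] [0.467  0.0361 0.0774]
wing2 [ 0.4777 -0.0044  0.075 ] [ 0.4778 -0.0042  0.0764]
```

Call:
arm_command(
  delta_pos=[
    [-0.003, 0.03, 0.0015],
    [-0.002, 0.03, 0.0015],
    [0, 0.008, 0],
    [0, 0, 0],
    [0, 0, 0],
  ],
  rot=[
    [0, -0.002, 0.002],
    [0, -0.002, 0.002],
    [0, 0, 0],
    [0, 0, 0],
    [0, 0, 0],
  ],
)

```text
clock: 9.57
tool_pos: [0.5613, 0.0217, 0.0583]
orientation: [[1.0, 0.013, -0.012], [0.012, -0.0, 1.0], [0.013, -1.0, -0.0]]
ft_force: [-0.3, 0.2, -2.1]
opening: 0.0581
```

```bash
python3 look.py w8; python3 plan.py "(0.5597,0.0217,0.045,0.7)" 0.04
```

```text
9.575 [0.5613 0.0217 0.0583] [-0.2669  0.1521 -2.1479] 0.05806297319610363
9.62 [0.5615 0.0217 0.0584] 0.68 [-0.4  0.8 -1.8] 0.0578 [ 0.04  0.24 -0.29  1.03 -0.    0.03]
1 rows
{"delta_pos": [[-0.002, 0.0134, 0.0]], "rot": [[0.0003, -0.0003, 0.0137]]}
```

View pics/w8.png

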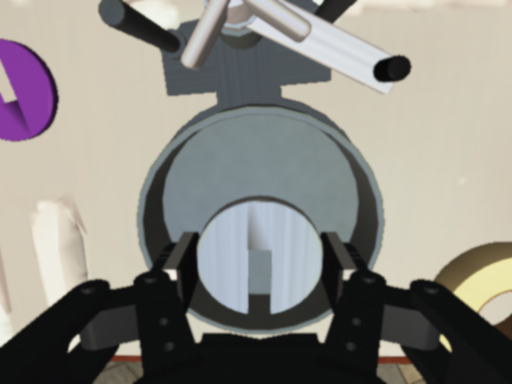

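Call:
arm_command(
  delta_pos=[
    [-0.002, 0.006, 0],
    [0, 0.004, 0],
    [0, 0, 0],
    [0, 0, 0],
  ],
  rot=[
    [0, 0, 0.0137],
    [0, 0, 0],
    [0, 0, 0],
    [0, 0, 0],
  ],
)

```text
clock: 10.12
tool_pos: [0.5604, 0.0216, 0.0489]
orientation: [[1.0, 0.001, -0.012], [0.012, -0.0, 1.0], [0.001, -1.0, -0.0]]
ft_force: [0.9, -0.0, -1.9]
opening: 0.0577
```

```bash
python3 plan.py "(0.5597,0.0217,0.03,0.7)" 0.04
```

```text
10.12 [0.5604 0.0216 0.0489] 0.67 [ 0.9 -0.  -1.9] 0.0577 [ 0.04  0.25 -0.29  1.03 -0.    0.03]
1 rows
{"delta_pos": [[-0.0007, 0.0189, 0.0001]], "rot": [[0.0003, -0.0005, 0.0009]]}
```

Call:
arm_command(
  delta_pos=[
    [-0.001, 0.01, 0],
    [0, 0.01, 0],
    [0, 0.003, 0],
    [0, 0, 0],
  ],
  rot=[
    [0, 0, 0],
    [0, 0, 0],
    [0, 0, 0],
    [0, 0, 0],
  ],
)

```text
clock: 10.62
tool_pos: [0.5588, 0.0216, 0.0236]
orientation: [[1.0, -0.0, -0.012], [0.012, -0.0, 1.0], [-0.0, -1.0, -0.0]]
ft_force: [-0.6, 0.4, -2.1]
opening: 0.0579
```

```bash
python3 plan.py "(0.5597,0.0217,0.005,0.7)" 0.008
```

```text
10.62 [0.5588 0.0216 0.0236] 0.67 [-0.6  0.4 -2.1] 0.0579 [ 0.04  0.27 -0.33  0.97 -0.    0.03]
3 rows
{"delta_pos": [[0.0003, 0.0062, 0.0], [0.0003, 0.0062, 0.0], [0.0003, 0.0062, 0.0]], "rot": [[0.0001, -0.0002, -0.0001], [0.0001, -0.0002, -0.0001], [0.0001, -0.0002, -0.0001]]}
```

Call:
arm_command(
  delta_pos=[
    [0.001, 0.006, 0],
    [0, 0.006, 0],
    [0, 0.004, 0],
    [0, 0, 0],
    [0, 0, 0],
  ],
  rot=[
    [0, 0, 0],
    [0, 0, 0],
    [0, 0, 0],
    [0, 0, 0],
    [0, 0, 0],
  ],
)

```text
clock: 11.25
tool_pos: [0.5601, 0.0216, 0.0067]
orientation: [[1.0, 0.0, -0.012], [0.012, -0.0, 1.0], [0.0, -1.0, -0.0]]
ft_force: [-0.5, 0.2, -0.5]
opening: 0.0576
```

Call:
arm_command(
  delta_pos=[
    [0, 0.002, 0],
    [0, 0.001, 0],
    [0, 0, 0],
  ],
  rot=[
    [0, 0, 0],
    [0, 0, 0],
    [0, 0, 0],
  ],
)

```text
clock: 11.62
tool_pos: [0.5605, 0.0217, 0.0039]
orientation: [[1.0, 0.001, -0.012], [0.012, -0.0, 1.0], [0.001, -1.0, -0.0]]
ft_force: [-0.5, -0.2, -1.2]
opening: 0.058
```

Call:
arm_command(
  delta_pos=[
    [0, 0.001, 0],
    [0, 0, 0],
    [0, 0, 0],
    [0, 0, 0],
  ],
  rot=[
    [0, 0, 0],
    [0, 0, 0],
    [0, 0, 0],
    [0, 0, 0],
  ],
  hand=0.8,
)

```text
clock: 12.12
tool_pos: [0.561, 0.0217, 0.0036]
orientation: [[1.0, 0.002, -0.012], [0.012, -0.0, 1.0], [0.002, -1.0, -0.0]]
ft_force: [-0.7, -0.2, -0.6]
opening: 0.068
```

Call:
arm_command(
  delta_pos=[
    [0, -0.03, 0],
    [0, -0.04, 0],
    [0, -0.04, 0],
    [0, 0, 0],
    [0, 0, 0],
  ],
  rot=[
    [0, 0, 0],
    [0, 0, 0],
    [0, 0, 0],
    [0, 0, 0],
    [0, 0, 0],
  ],
)

```text
clock: 12.75
tool_pos: [0.56, 0.0217, 0.1157]
orientation: [[1.0, 0.0, -0.012], [0.012, -0.0, 1.0], [0.0, -1.0, -0.0]]
ft_force: [-0.4, -0.1, -0.5]
opening: 0.0682
```

```bash
python3 look.py w9; python3 -c "
from rect import *
c,M,im,d=load('w9'); weight(c,M,im,.56,.0217,.016)
c,M=campose('top'); s,im,d=img('top','top2.png')
"; python3 plan.py "(0.57,-0.16,0.2,-24.5)" .06
```

```text
12.75 [0.56   0.0217 0.1157] [-0.446  -0.0506 -0.4887] 0.06815593340605341
weight c 0.5601 0.0218 r 0.0468 slot deg 174.0 area 0.125
12.85 [0.5599 0.0217 0.1154] 0.68 [-0.2 -0.4 -0.2] 0.0685 [ 0.04  0.22 -0.19  1.17 -0.    0.03]
4 rows
{"delta_pos": [[0.002, -0.0211, -0.0455], [0.007, -0.0211, -0.045], [0.0118, -0.0211, -0.0439], [0.0166, -0.0211, -0.0424]], "rot": [[0.0001, 0.1099, 0.0], [0.0001, 0.1099, 0.0], [0.0001, 0.1099, 0.0], [0.0001, 0.1099, 0.0]]}
```

View pics/w9.png

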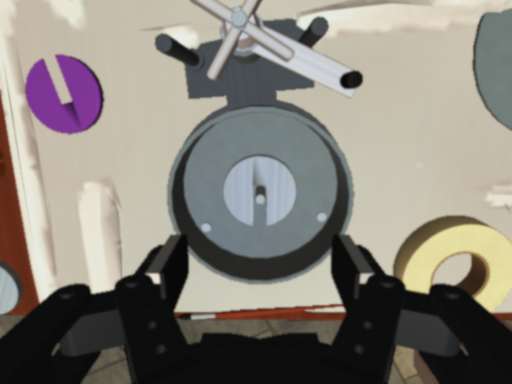

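```bash
python3 plan.py "(0.61,-0.1,0.15,-12),(0.660,-0.236,0.1,-24.5)" .06
```

```text
12.85 [0.5599 0.0217 0.1154] 0.68 [-0.2 -0.4 -0.2] 0.0685 [ 0.04  0.22 -0.19  1.17 -0.    0.03]
6 rows
{"delta_pos": [[0.0162, -0.0115, -0.0408], [0.0192, -0.0115, -0.0394], [0.022, -0.0115, -0.0379], [0.0257, 0.0167, -0.0409], [0.0286, 0.0167, -0.0389], [0.0314, 0.0167, -0.0367]], "rot": [[0.0001, 0.0738, 0.0], [0.0001, 0.0738, 0.0], [0.0001, 0.0738, 0.0], [0.0, 0.0727, 0.0], [0.0, 0.0727, 0.0], [0.0, 0.0727, 0.0]]}
```

Call:
arm_command(
  delta_pos=[
    [0.016, -0.012, -0.041],
    [0.019, -0.012, -0.039],
    [0.022, -0.012, -0.038],
    [0.026, 0.017, -0.041],
    [0.029, 0.017, -0.039],
    [0.031, 0.017, -0.037],
    [0, 0, 0],
    [0, 0, 0],
  ],
  rot=[
    [0, 0.074, 0],
    [0, 0.074, 0],
    [0, 0.074, 0],
    [0, 0.073, 0],
    [0, 0.073, 0],
    [0, 0.073, 0],
    [0, 0, 0],
    [0, 0, 0],
  ],
)

```text
clock: 13.85
tool_pos: [0.6568, -0.2428, 0.088]
orientation: [[0.904, -0.015, 0.426], [-0.426, 0.004, 0.905], [-0.015, -1.0, -0.003]]
ft_force: [-0.4, 0.5, -0.2]
opening: 0.0684
```

```bash
python3 look.py w10; python3 - <<'E'
from rect import *
c,M,im,d=load('w10')
weight(c,M,im,.660,-.236,fn='rb10.png')
E
python3 plan.py "(0.660,-0.236,0.03,-24.5)" 0.03
```

```text
13.85 [ 0.6568 -0.2428  0.088 ] [-0.3816  0.5276 -0.1682] 0.06841119058588335
weight c 0.6618 -0.235 r 0.0299 slot deg -24.0 area 196.875
13.9 [ 0.6566 -0.2426  0.0879] -25.23 [ 0.1  0.5 -0.2] 0.0685 [-0.35  0.5   0.16  1.24 -0.    0.09]
2 rows
{"delta_pos": [[0.0006, 0.0289, 0.0038], [0.0004, 0.0289, 0.0037]], "rot": [[0.0014, -0.0063, -0.0077], [0.0014, -0.0063, -0.0077]]}
```

View pics/w10.png

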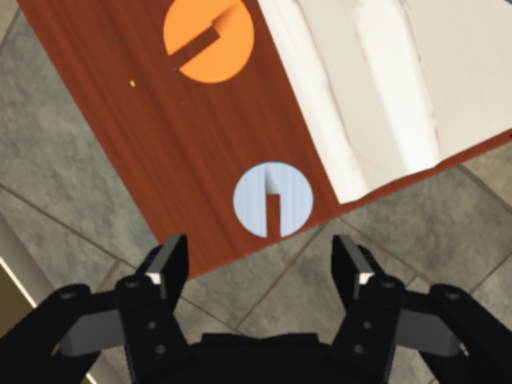

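View pics/rb10.png

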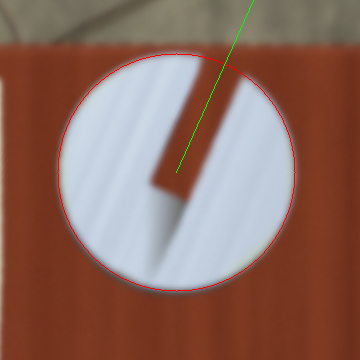

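```bash
python3 - <<'E'
from rect import *
np.set_printoptions(precision=4,suppress=True)
c,M,im,d=load('w10')
for u,v in [(320,170),(325,165),(333,165),(345,180),(360,170),(335,190),(345,195),(300,100),(310,90),(273,175)]: print(u,v,depthpt(c,M,d,u,v))
p=np.array([.6618,-.235,0]);j=np.array([.407,.913,0])
for t in (.03,.035,.05): print(proj(c,M,p+j*t))
E
python3 plan.py "(0.6618,-0.2350,0.025,-24)" 0.03
```

```text
320 170 [ 0.6581 -0.1936 -0.0018]
325 165 [ 0.6548 -0.1893  0.0036]
333 165 [ 0.6564 -0.1844  0.0068]
345 180 [ 0.67   -0.1808  0.0085]
360 170 [ 0.6688 -0.1676  0.0049]
335 190 [ 0.6759 -0.1896  0.0029]
345 195 [ 0.6819 -0.1845  0.0052]
300 100 [ 0.6047 -0.1876  0.0037]
310 90 [ 0.6014 -0.1793  0.0074]
273 175 [ 0.6447 -0.2268  0.0063]
[311.3968 196.5316]
[317.9249 196.3942]
[337.491  195.9809]
13.9 [ 0.6566 -0.2426  0.0879] -25.23 [ 0.1  0.5 -0.2] 0.0685 [-0.35  0.5   0.16  1.24 -0.    0.09]
3 rows
{"delta_pos": [[0.0008, 0.0209, 0.0031], [0.0007, 0.0209, 0.0031], [0.0006, 0.0209, 0.003]], "rot": [[0.0009, -0.0071, -0.0052], [0.0009, -0.0071, -0.0052], [0.0009, -0.0071, -0.0052]]}
```

Call:
arm_command(
  delta_pos=[
    [0.001, 0.024, 0.003],
    [0.001, 0.022, 0.003],
    [0.001, 0.021, 0.003],
    [0, 0, 0],
    [0, 0, 0],
  ],
  rot=[
    [0.001, -0.007, -0.005],
    [0.001, -0.007, -0.005],
    [0.001, -0.007, -0.005],
    [0, 0, 0],
    [0, 0, 0],
  ],
  hand=0.77,
)

```text
clock: 14.52
tool_pos: [0.6633, -0.2295, 0.0236]
orientation: [[0.917, 0.004, 0.399], [-0.399, -0.001, 0.917], [0.004, -1.0, 0.001]]
ft_force: [0.1, -0.5, -0.3]
opening: 0.066
```

```bash
python3 look.py w11; python3 - <<'E'
from rect import *
c,M,im,d=load('w11')
weight(c,M,im,.660,-.236,fn='rb11.png')
E
python3 plan.py "(0.6618,-0.2350,-0.003,-24)" 0.03
```

```text
14.525 [ 0.6633 -0.2295  0.0236] [ 0.1055 -0.4957 -0.2655] 0.06600365371622871
weight c 0.6618 -0.2348 r 0.0296 slot deg -23.1 area 198.6875
14.57 [ 0.6632 -0.2295  0.0235] -23.52 [ 0.   0.3 -0.5] 0.066 [-0.33  0.52  0.04  1.09  0.    0.08]
1 rows
{"delta_pos": [[0.0008, 0.0265, -0.0057]], "rot": [[-0.0012, 0.0084, 0.0037]]}
```

View pics/w11.png

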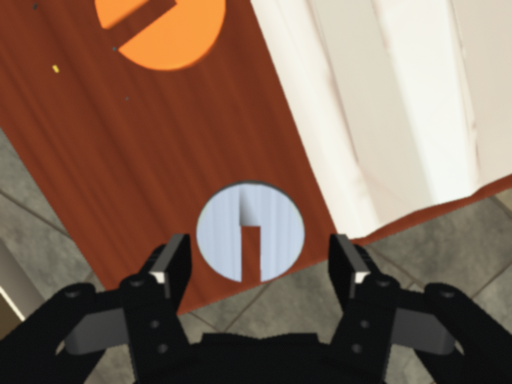

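Call:
arm_command(
  delta_pos=[
    [0.0005, 0, -0.006],
    [0, 0, 0],
    [0, 0.008, 0],
    [0, 0.008, 0],
    [0, 0, 0],
    [0, 0, 0],
  ],
  rot=[
    [-0.001, 0.008, 0.004],
    [0, 0, 0],
    [0, 0, 0],
    [0, 0, 0],
    [0, 0, 0],
    [0, 0, 0],
  ],
)

```text
clock: 15.32
tool_pos: [0.6619, -0.2363, 0.0083]
orientation: [[0.913, 0.002, 0.407], [-0.407, -0.001, 0.913], [0.002, -1.0, 0.0]]
ft_force: [-0.1, 0.7, -0.3]
opening: 0.0658
```

```bash
python3 plan.py "(0.6618,-0.2350,-0.003,-23.6)" 0.03
```

```text
15.32 [ 0.6619 -0.2363  0.0083] -24.05 [-0.1  0.7 -0.3] 0.0658 [-0.34  0.53  0.02  1.06  0.    0.08]
1 rows
{"delta_pos": [[-0.0006, 0.0113, 0.0011]], "rot": [[-0.0002, -0.0078, 0.0019]]}
```

Call:
arm_command(
  delta_pos=[
    [0, 0.006, 0.0015],
    [0, 0.004, 0],
    [0, 0.002, 0],
    [0, 0, 0],
    [0, 0, 0],
  ],
  rot=[
    [0, 0, 0.002],
    [0, 0, 0],
    [0, 0, 0],
    [0, 0, 0],
    [0, 0, 0],
  ],
)

```text
clock: 15.95
tool_pos: [0.6627, -0.2347, -0.0045]
orientation: [[0.913, -0.0, 0.407], [-0.407, 0.0, 0.913], [-0.0, -1.0, 0.0]]
ft_force: [0.4, -0.6, 0.3]
opening: 0.0659
```

Call:
arm_command(
  delta_pos=[
    [-0.001, -0.001, 0],
    [0, 0, 0],
    [0, 0, 0],
    [0, 0, 0],
  ],
  rot=[
    [0, 0, 0],
    [0, 0, 0],
    [0, 0, 0],
    [0, 0, 0],
  ],
  hand=0.5,
)

```text
clock: 16.45
tool_pos: [0.6617, -0.2343, -0.0033]
orientation: [[0.913, 0.0, 0.407], [-0.407, 0.0, 0.913], [-0.0, -1.0, 0.0]]
ft_force: [0.0, 0.3, -0.9]
opening: 0.0576
```

```bash
python3 look.py w12; python3 -c "
from rect import *
held('w12')"
```

```text
16.45 [ 0.6617 -0.2343 -0.0033] [ 0.0218  0.2586 -0.9364] 0.05758983912116328
dz 0.0 weight c 0.6669 -0.237 r 0.0321 slot deg -23.7 area 234.87499999999997
   tool off [ 0.0059 -0.     -0.0003] ang rel 0.4
dz 0.002 weight c 0.6659 -0.2365 r 0.0317 slot deg -23.7 area 228.56249999999997
   tool off [ 0.0048 -0.002  -0.0003] ang rel 0.3
dz 0.004 weight c 0.6649 -0.2361 r 0.0312 slot deg -23.7 area 221.81249999999997
   tool off [ 0.0037 -0.004  -0.0003] ang rel 0.3
dz 0.006 weight c 0.6639 -0.2357 r 0.0307 slot deg -23.7 area 215.31249999999997
   tool off [ 0.0026 -0.006  -0.0003] ang rel 0.3
dz 0.008 weight c 0.6629 -0.2352 r 0.0303 slot deg -23.7 area 208.74999999999997
   tool off [ 0.0015 -0.008  -0.0003] ang rel 0.3
dz 0.01 weight c 0.6619 -0.2348 r 0.0298 slot deg -23.7 area 203.0
   tool off [ 0.0004 -0.01   -0.0003] ang rel 0.3
dz 0.012 weight c 0.6609 -0.2343 r 0.0294 slot deg -23.7 area 196.1875
   tool off [-0.0006 -0.012  -0.0003] ang rel 0.4
dz 0.014 weight c 0.66 -0.2339 r 0.0289 slot deg -23.7 area 190.5
   tool off [-0.0017 -0.014  -0.0003] ang rel 0.4
```

```bash
python3 plan.py "(0.6617,-0.2343,0.11,-24),(0.5604,0.0217,0.13,-90)" .05
```

```text
16.5 [ 0.6616 -0.2343 -0.0033] -24.04 [ 0.3  0.9 -2.5] 0.058 [-0.34  0.54  0.01  1.04  0.    0.08]
10 rows
{"delta_pos": [[0.0, -0.0378, 0.0], [0.0, -0.0378, 0.0], [0.0, -0.0378, 0.0], [-0.0281, -0.0029, 0.0275], [-0.0322, -0.0029, 0.0225], [-0.0355, -0.0029, 0.017], [-0.0378, -0.0029, 0.0109], [-0.0391, -0.0029, 0.0046], [-0.0393, -0.0029, -0.0019], [-0.0384, -0.0029, -0.0083]], "rot": [[-0.0001, -0.0002, 0.0], [-0.0001, -0.0002, 0.0], [-0.0001, -0.0002, 0.0], [0.0, 0.1646, 0.0], [0.0, 0.1646, 0.0], [0.0, 0.1646, 0.0], [0.0, 0.1646, 0.0], [0.0, 0.1646, 0.0], [0.0, 0.1646, 0.0], [0.0, 0.1646, 0.0]]}
```

Call:
arm_command(
  delta_pos=[
    [0, -0.038, 0],
    [0, -0.038, 0],
    [0, -0.038, 0],
    [-0.028, -0.003, 0.028],
    [-0.032, -0.003, 0.023],
    [-0.036, -0.003, 0.017],
    [-0.038, -0.003, 0.011],
    [-0.039, -0.003, 0.005],
    [-0.039, -0.003, -0.002],
    [-0.038, -0.003, -0.008],
    [0, 0, 0],
    [0, 0, 0],
  ],
  rot=[
    [0, 0, 0],
    [0, 0, 0],
    [0, 0, 0],
    [0, 0.165, 0],
    [0, 0.165, 0],
    [0, 0.165, 0],
    [0, 0.165, 0],
    [0, 0.165, 0],
    [0, 0.165, 0],
    [0, 0.165, 0],
    [0, 0, 0],
    [0, 0, 0],
  ],
)

```text
clock: 18.0
tool_pos: [0.5628, 0.0311, 0.1352]
orientation: [[-0.042, -0.0, 0.999], [-0.999, 0.002, -0.042], [-0.002, -1.0, -0.0]]
ft_force: [-0.0, -0.2, -1.0]
opening: 0.0577
```

```bash
python3 look.py w13; python3 plan.py "(0.5604,0.0217,0.06,-90)" .03
```

```text
18.0 [0.5628 0.0311 0.1352] [-0.0118 -0.2075 -0.996 ] 0.05772749400016366
18.05 [0.5628 0.031  0.1351] -92.45 [ 0.3 -0.1 -1.6] 0.0578 [ 0.05  0.21 -0.14  1.21  0.    1.67]
3 rows
{"delta_pos": [[0.0032, 0.025, -0.0007], [0.0031, 0.025, -0.0007], [0.0031, 0.025, -0.0008]], "rot": [[0.0001, -0.0142, -0.0006], [0.0001, -0.0142, -0.0006], [0.0001, -0.0142, -0.0006]]}
```

View pics/w13.png

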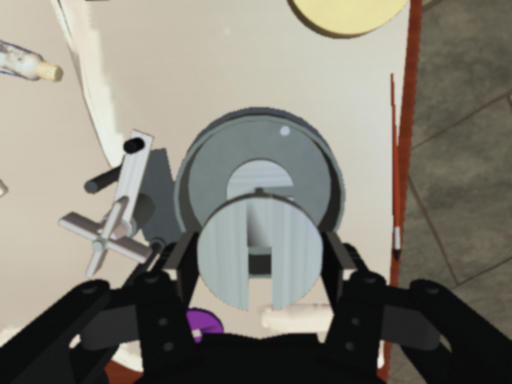

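```bash
python3 - <<'E'
from rect import *
c,M,im,d=load('w13')
a=cv2.resize(im[170:210,234:284],None,fx=8,fy=8,interpolation=cv2.INTER_CUBIC)
cv2.imwrite('pics/w13p.png',a[:,:,::-1])
print(proj(c,M,np.array([.5604,.0217,.036])))
E
```

```text
[257.63158116 200.88331078]
```

View pics/w13p.png

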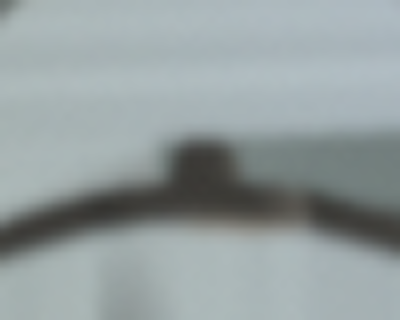

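Call:
arm_command(
  delta_pos=[
    [0.004, 0.027, -0.001],
    [0.004, 0.027, 0],
    [0.002, 0.02, 0],
    [0, 0, 0],
    [0, 0, 0],
  ],
  rot=[
    [0, -0.014, 0],
    [0, -0.014, 0],
    [0, -0.014, 0],
    [0, 0, 0],
    [0, 0, 0],
  ],
)

```text
clock: 18.68
tool_pos: [0.5637, 0.0162, 0.0596]
orientation: [[-0.003, 0.001, 1.0], [-1.0, 0.001, -0.003], [-0.001, -1.0, 0.001]]
ft_force: [-0.3, 0.5, -1.2]
opening: 0.0576
```

```bash
 python3 plan.py "(0.5611,0.0217,0.045,-90)" .03
```

```text
18.68 [0.5637 0.0162 0.0596] -90.16 [-0.3  0.5 -1.2] 0.0576 [ 0.03  0.25 -0.27  1.05  0.    1.6 ]
1 rows
{"delta_pos": [[-0.0055, 0.0146, -0.0027]], "rot": [[-0.0013, -0.0028, -0.0012]]}
```

Call:
arm_command(
  delta_pos=[
    [-0.005, 0.005, -0.0025],
    [0, 0.006, 0],
    [0, 0, 0],
    [0, 0, 0],
  ],
  rot=[
    [-0.001, -0.003, -0.001],
    [0, 0, 0],
    [0, 0, 0],
    [0, 0, 0],
  ],
)

```text
clock: 19.18
tool_pos: [0.5625, 0.0216, 0.05]
orientation: [[0.001, 0.004, 1.0], [-1.0, 0.0, 0.001], [-0.0, -1.0, 0.004]]
ft_force: [-0.2, -0.2, -0.5]
opening: 0.0577
```

```bash
 python3 plan.py "(0.5611,0.0217,0.04,-90)" .03; python3 look.py w14
```

```text
19.18 [0.5625 0.0216 0.05  ] -89.97 [-0.2 -0.2 -0.5] 0.0577 [ 0.04  0.25 -0.29  1.03  0.    1.61]
1 rows
{"delta_pos": [[-0.0001, 0.01, -0.0015]], "rot": [[-0.0036, 0.0006, -0.0002]]}
19.175 [0.5625 0.0216 0.05  ] [-0.2358 -0.2168 -0.5126] 0.057677694641560494
```

View pics/w14.png

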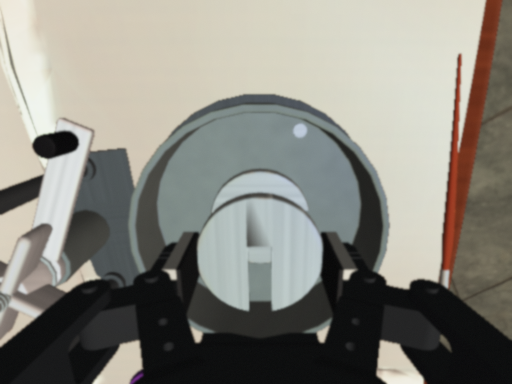

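Call:
arm_command(
  delta_pos=[
    [0, 0.008, -0.0012],
    [0, 0.008, 0],
    [0, 0, 0],
    [0, 0, 0],
  ],
  rot=[
    [-0.004, 0, 0],
    [0, 0, 0],
    [0, 0, 0],
    [0, 0, 0],
  ],
)

```text
clock: 19.73
tool_pos: [0.561, 0.0216, 0.0326]
orientation: [[0.001, -0.001, 1.0], [-1.0, 0.0, 0.001], [-0.0, -1.0, -0.001]]
ft_force: [-0.6, 0.6, -1.5]
opening: 0.0578
```

```bash
 python3 plan.py "(0.5615,0.0217,0.026,-90)" .03
```

```text
19.73 [0.561  0.0216 0.0326] -89.97 [-0.6  0.6 -1.5] 0.0578 [ 0.04  0.27 -0.31  0.99  0.    1.61]
1 rows
{"delta_pos": [[-0.0001, 0.0066, 0.0005]], "rot": [[0.0013, 0.0005, -0.0002]]}
```

Call:
arm_command(
  delta_pos=[
    [0, 0.004, 0],
    [0, 0.003, 0],
    [0, 0, 0],
  ],
  rot=[
    [0, 0, 0],
    [0, 0, 0],
    [0, 0, 0],
  ],
)

```text
clock: 20.1
tool_pos: [0.5612, 0.0216, 0.0253]
orientation: [[0.001, -0.001, 1.0], [-1.0, 0.0, 0.001], [-0.0, -1.0, -0.001]]
ft_force: [-0.2, 1.0, -1.4]
opening: 0.0574
```

Call:
arm_command(
  delta_pos=[
    [0, 0.005, 0],
    [0, 0.004, 0],
    [0, 0.002, 0],
    [0, 0, 0],
    [0, 0, 0],
  ],
  rot=[
    [0, 0, 0],
    [0, 0, 0],
    [0, 0, 0],
    [0, 0, 0],
    [0, 0, 0],
  ],
)

```text
clock: 20.72
tool_pos: [0.5612, 0.0216, 0.0135]
orientation: [[0.001, -0.001, 1.0], [-1.0, 0.0, 0.001], [-0.0, -1.0, -0.001]]
ft_force: [-0.5, 1.0, -0.7]
opening: 0.0576
```

Release and lift.

Call:
arm_command(
  delta_pos=[
    [0, 0.001, 0],
    [0, 0, 0],
    [0, 0, 0],
    [0, 0, 0],
  ],
  rot=[
    [0, 0, 0],
    [0, 0, 0],
    [0, 0, 0],
    [0, 0, 0],
  ],
  hand=0.78,
)

```text
clock: 21.22
tool_pos: [0.562, 0.0216, 0.0134]
orientation: [[0.0, 0.001, 1.0], [-1.0, 0.0, 0.0], [-0.0, -1.0, 0.001]]
ft_force: [-0.5, 0.3, -0.1]
opening: 0.0665
```

Call:
arm_command(
  delta_pos=[
    [0, -0.03, 0],
    [0, -0.05, 0],
    [0, -0.05, 0],
    [0, 0, 0],
    [0, 0, 0],
  ],
  rot=[
    [0, 0, 0],
    [0, 0, 0],
    [0, 0, 0],
    [0, 0, 0],
    [0, 0, 0],
  ],
)

```text
clock: 21.85
tool_pos: [0.5611, 0.0216, 0.1461]
orientation: [[0.001, -0.001, 1.0], [-1.0, 0.0, 0.001], [-0.0, -1.0, -0.001]]
ft_force: [-0.4, -0.2, -0.7]
opening: 0.0662
```

```bash
python3 look.py w15; python3 - <<'E'
from rect import *
c,M,im,d=load('w15')
r=rectify(c,M,im,.561,.0217,.024,half=.07,res=.00035); cv2.imwrite('pics/p15.png',r[:,:,::-1])
np.set_printoptions(precision=4,suppress=True)
s,im,d=img('top'); ct,Mt=campose('top')
for r in robot.look_for('lid_knob','top'): print(r, depthpt(ct,Mt,d,*r['xy']))
E
```

```text
21.85 [0.5611 0.0216 0.1461] [-0.3798 -0.1891 -0.68  ] 0.0662254839580286
{'xy': [155.8, 208.2], 'p': 0.84} [0.4549 0.2461 0.0262]
```

View pics/w15.png

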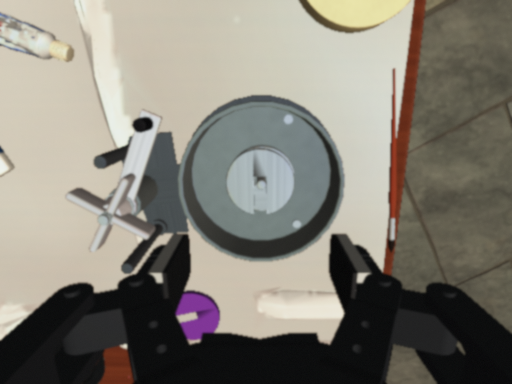

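View pics/p15.png

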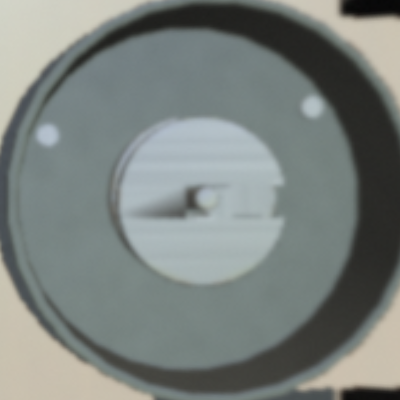

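```bash
python3 plan.py "(0.45,0.247,0.17,0)" .06
```

```text
22.0 [0.5607 0.0215 0.1454] -89.97 [ 0.1  0.7 -0.1] 0.0666 [ 0.04  0.21 -0.13  1.24  0.    1.61]
10 rows
{"delta_pos": [[-0.0226, -0.0024, -0.0111], [-0.024, -0.0024, -0.0074], [-0.0249, -0.0024, -0.0036], [-0.0251, -0.0024, 0.0004], [-0.0247, -0.0025, 0.0043], [-0.0238, -0.0025, 0.0081], [-0.0222, -0.0025, 0.0117], [-0.0201, -0.0025, 0.0151], [-0.0175, -0.0025, 0.018], [-0.0145, -0.0025, 0.0205]], "rot": [[0.0002, -0.157, -0.0002], [0.0002, -0.157, -0.0002], [0.0002, -0.157, -0.0002], [0.0002, -0.157, -0.0002], [0.0002, -0.157, -0.0002], [0.0002, -0.157, -0.0002], [0.0002, -0.157, -0.0002], [0.0002, -0.157, -0.0002], [0.0002, -0.157, -0.0002], [0.0002, -0.157, -0.0002]]}
```

Call:
arm_command(
  delta_pos=[
    [-0.023, -0.003, -0.011],
    [-0.024, -0.003, -0.007],
    [-0.025, -0.003, -0.004],
    [-0.025, -0.003, 0],
    [-0.025, -0.003, 0.004],
    [-0.024, -0.003, 0.008],
    [-0.022, -0.003, 0.012],
    [-0.02, -0.003, 0.015],
    [-0.018, -0.003, 0.018],
    [-0.015, -0.003, 0.021],
    [0, 0, 0],
    [0, 0, 0],
  ],
  rot=[
    [0, -0.157, 0],
    [0, -0.157, 0],
    [0, -0.157, 0],
    [0, -0.157, 0],
    [0, -0.157, 0],
    [0, -0.157, 0],
    [0, -0.157, 0],
    [0, -0.157, 0],
    [0, -0.157, 0],
    [0, -0.157, 0],
    [0, 0, 0],
    [0, 0, 0],
  ],
)

```text
clock: 23.5
tool_pos: [0.4336, 0.2494, 0.1617]
orientation: [[0.998, -0.027, -0.049], [0.048, -0.008, 0.999], [-0.027, -1.0, -0.007]]
ft_force: [0.1, -0.2, -0.1]
opening: 0.0667
```

```bash
python3 look.py w16 lid_knob; python3 plan.py "(0.448,0.247,0.09,0)" .06
```

```text
23.5 [0.4336 0.2494 0.1617] [ 0.0781 -0.1914 -0.1378] 0.06669392986784262
lid_knob 0.8 [262.5 188.5] [0.4381 0.2514 0.0294]
23.6 [0.4338 0.2492 0.1619] 2.75 [0.6 0.9 0.6] 0.0665 [ 0.52  0.11 -0.21  1.28  0.01  0.47]
2 rows
{"delta_pos": [[0.008, 0.0357, -0.0012], [0.0076, 0.0358, -0.0011]], "rot": [[0.0036, 0.0241, -0.0135], [0.0036, 0.0241, -0.0135]]}
```

View pics/w16.png

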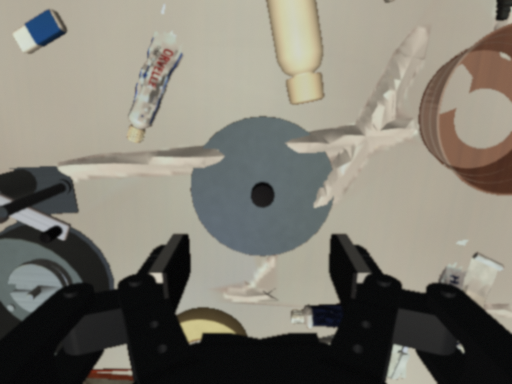

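```bash
cat > knob.py <<'E'
import sys
from rect import *
np.set_printoptions(precision=4,suppress=True)
for n,u,v in eval(sys.argv[1]):
    c,M,im,d=load(n); u=int(u);v=int(v)
    g=cv2.cvtColor(im,cv2.COLOR_RGB2GRAY)[v-20:v+21,u-20:u+21]
    m=(g<45).astype(np.uint8); nl,lab,st,ce=cv2.connectedComponentsWithStats(m); b=1+np.argmax(st[1:,4]); x,y=ce[b]+[u-20,v-20]
    print(n,'px',x,y,'area',st[b,4],'z.027:',onz(c,M,x,y,.027),'depth',depthpt(c,M,d,x,y))
    globals().setdefault('L',[]).append((c,M,x,y))
if len(L)>1:
    A=0;b=0
    for c,M,u,v in L:
        r=M[:3,:3]@ray(c,u,v); r/=np.linalg.norm(r); P=np.eye(3)-np.outer(r,r); A=A+P;b=b+P@M[:3,3]
    print('tri',np.linalg.solve(A,b))
E
python3 knob.py "[('w16',262,195),('w6',443,171)]"
```

```text
w16 px 262.2261904761905 194.08809523809524 area 420 z.027: [0.444  0.2515 0.027 ] depth [0.3663 0.2469 0.3045]
w6 px 443.14649681528664 170.64012738853503 area 314 z.027: [0.4443 0.2492 0.027 ] depth [0.4437 0.2477 0.0295]
tri [0.4451 0.2515 0.0232]
```

```bash
python3 - <<'E'
from rect import *
np.set_printoptions(precision=4,suppress=True)
c,M,im,d=load('w16')
for u,v in [(262,140),(210,190),(310,225),(262,235),(230,150),(290,150)]: print(u,v,depthpt(c,M,d,u,v))
E
python3 plan.py "(0.444,0.2505,0.07,0)" .06
```

```text
262 140 [0.3966 0.2489 0.0089]
210 190 [0.4479 0.2004 0.0073]
310 225 [0.4793 0.3014 0.0079]
262 235 [0.4923 0.2537 0.0085]
230 150 [0.4075 0.2191 0.0082]
290 150 [0.4049 0.2759 0.0074]
23.6 [0.4338 0.2492 0.1619] 2.75 [0.6 0.9 0.6] 0.0665 [ 0.52  0.11 -0.21  1.28  0.01  0.47]
2 rows
{"delta_pos": [[0.0064, 0.0458, 0.0007], [0.0057, 0.0459, 0.0007]], "rot": [[0.0036, 0.0241, -0.0135], [0.0036, 0.0241, -0.0135]]}
```

Call:
arm_command(
  delta_pos=[
    [0.006, 0.046, 0.001],
    [0.006, 0.044, 0.001],
    [0, 0, 0],
    [0, 0, 0],
    [0, 0, 0],
  ],
  rot=[
    [0.004, 0.024, -0.014],
    [0.004, 0.024, -0.014],
    [0, 0, 0],
    [0, 0, 0],
    [0, 0, 0],
  ],
  hand=0.53,
)

```text
clock: 24.22
tool_pos: [0.4472, 0.2494, 0.073]
orientation: [[1.0, 0.005, 0.008], [-0.008, 0.003, 1.0], [0.005, -1.0, 0.003]]
ft_force: [-0.2, 0.2, 0.2]
opening: 0.0451
```

```bash
python3 look.py w17; python3 plan.py "(0.444,0.2505,0.014,0)" .06
```

```text
24.225 [0.4472 0.2494 0.073 ] [-0.2171  0.2177  0.2084] 0.04512602812444661
24.27 [0.4475 0.2496 0.0733] -0.47 [-0.3 -0.5 -0.9] 0.0453 [ 0.51  0.15 -0.37  1.05 -0.    0.52]
1 rows
{"delta_pos": [[-0.0039, 0.0593, 0.0007]], "rot": [[-0.003, -0.0081, 0.0061]]}
```

View pics/w17.png

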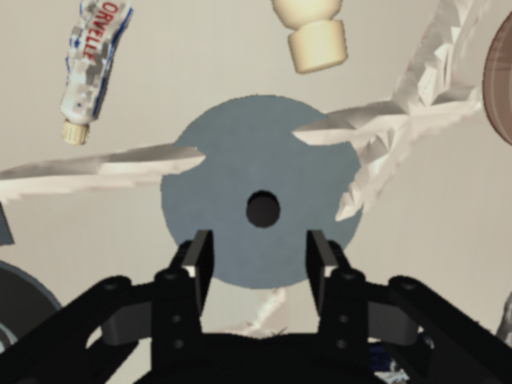

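```bash
python3 knob.py "[('w17',262,208),('w16',262,195)]"
```

```text
w17 px 262.6771397616468 208.50595882990248 area 923 z.027: [0.4438 0.2514 0.027 ] depth [0.4424 0.2513 0.031 ]
w16 px 262.2261904761905 194.08809523809524 area 420 z.027: [0.444  0.2514 0.027 ] depth [0.3663 0.2468 0.3045]
tri [0.4446 0.2514 0.0249]
```

Call:
arm_command(
  delta_pos=[
    [-0.003, 0.025, 0.002],
    [0, 0.02, 0],
    [0, 0.006, 0],
    [0, 0, 0],
    [0, 0, 0],
  ],
  rot=[
    [-0.003, -0.008, 0.006],
    [0, 0, 0],
    [0, 0, 0],
    [0, 0, 0],
    [0, 0, 0],
  ],
)

```text
clock: 24.9
tool_pos: [0.4488, 0.2542, 0.0277]
orientation: [[1.0, 0.009, -0.0], [0.0, 0.005, 1.0], [0.009, -1.0, 0.005]]
ft_force: [-0.3, -0.1, -0.3]
opening: 0.0453
```

```bash
python3 plan.py "(0.444,0.2514,0.015,0)" .06
```

```text
24.9 [0.4488 0.2542 0.0277] 0.02 [-0.3 -0.1 -0.3] 0.0453 [ 0.52  0.18 -0.43  0.95  0.    0.51]
1 rows
{"delta_pos": [[-0.0049, 0.0127, -0.0028]], "rot": [[-0.0052, 0.0003, 0.0092]]}
```

Call:
arm_command(
  delta_pos=[
    [-0.005, 0.004, -0.003],
    [0, 0.005, 0],
    [0, 0, 0],
    [0, 0, 0],
  ],
  rot=[
    [-0.005, 0, 0.009],
    [0, 0, 0],
    [0, 0, 0],
    [0, 0, 0],
  ],
)

```text
clock: 25.4
tool_pos: [0.4441, 0.2513, 0.0193]
orientation: [[1.0, 0.001, -0.0], [0.0, 0.001, 1.0], [0.001, -1.0, 0.001]]
ft_force: [-0.9, -0.5, 0.9]
opening: 0.0456
```

```bash
python3 plan.py "(0.444,0.2514,0.015,0)" .06
```

```text
25.4 [0.4441 0.2513 0.0193] 0.01 [-0.9 -0.5  0.9] 0.0456 [ 0.51  0.19 -0.45  0.94  0.    0.51]
1 rows
{"delta_pos": [[-0.0001, 0.0043, 0.0001]], "rot": [[-0.0008, 0.0002, 0.001]]}
```

Call:
arm_command(
  delta_pos=[
    [0, 0.003, 0],
    [0, 0, 0],
    [0, 0, 0],
    [0, 0, 0],
    [0, 0, 0],
  ],
  rot=[
    [0, 0, 0],
    [0, 0, 0],
    [0, 0, 0],
    [0, 0, 0],
    [0, 0, 0],
  ],
  hand=0.1,
  squeeze=60,
)

```text
clock: 26.02
tool_pos: [0.4443, 0.2514, 0.0162]
orientation: [[1.0, 0.001, -0.0], [0.0, 0.001, 1.0], [0.001, -1.0, 0.001]]
ft_force: [-0.7, -1.4, 0.1]
opening: 0.0196
```

```bash
python3 look.py w18; python3 plan.py "(0.444,0.2514,0.15,0)" .06
```

```text
26.025 [0.4443 0.2514 0.0162] [-0.7    -1.4428  0.0503] 0.01963137349065988
26.07 [0.4442 0.2514 0.0162] 0.02 [ 0.2  0.5 -0.2] 0.0192 [ 0.51  0.19 -0.45  0.93  0.    0.51]
3 rows
{"delta_pos": [[0.0, -0.0446, 0.0001], [0.0, -0.0446, 0.0], [-0.0001, -0.0446, 0.0]], "rot": [[-0.0003, 0.0001, 0.0004], [-0.0003, 0.0001, 0.0004], [-0.0003, 0.0001, 0.0004]]}
```

View pics/w18.png

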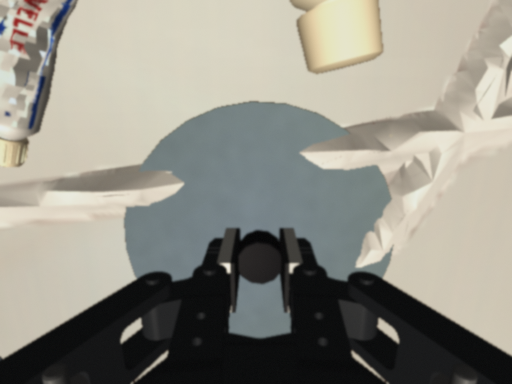

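Call:
arm_command(
  delta_pos=[
    [0, -0.02, 0],
    [0, -0.04, 0],
    [0, -0.045, 0],
    [0, -0.045, 0],
    [0, 0, 0],
    [0, 0, 0],
  ],
  rot=[
    [0, 0, 0],
    [0, 0, 0],
    [0, 0, 0],
    [0, 0, 0],
    [0, 0, 0],
    [0, 0, 0],
  ],
)

```text
clock: 26.82
tool_pos: [0.4423, 0.2503, 0.1678]
orientation: [[1.0, -0.004, -0.0], [0.0, -0.002, 1.0], [-0.004, -1.0, -0.002]]
ft_force: [-0.1, 1.2, -2.4]
opening: 0.0194
```

```bash
python3 look.py w19; python3 plan.py "(0.57,0.2,0.16,0),(0.5612,0.0217,0.13,0)" .05
```

```text
26.825 [0.4423 0.2503 0.1678] [-0.1469  1.2139 -2.3836] 0.01936240343729514
26.88 [0.4425 0.2503 0.1678] 0.02 [ 0.3 -0.3 -1.4] 0.0192 [ 0.51  0.11 -0.2   1.27  0.    0.51]
7 rows
{"delta_pos": [[0.0425, 0.0025, -0.0168], [0.0425, 0.0025, -0.0168], [0.0425, 0.0026, -0.0168], [-0.0022, 0.0075, -0.0446], [-0.0022, 0.0075, -0.0446], [-0.0022, 0.0075, -0.0446], [-0.0022, 0.0075, -0.0446]], "rot": [[0.0006, 0.0001, -0.0011], [0.0006, 0.0001, -0.0011], [0.0006, 0.0001, -0.0011], [0.0, 0.0, 0.0], [0.0, 0.0, 0.0], [0.0, 0.0, 0.0], [0.0, 0.0, 0.0]]}
```

View pics/w19.png

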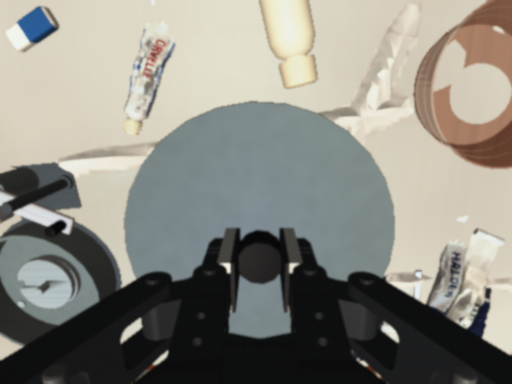

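```bash
cat > lidfit.py <<'E'
import sys
from rect import *
from scipy.optimize import least_squares
f=np.load(f'pics/{sys.argv[1]}.npz'); p=f['p'];O=f['O']; c,M,im,d=load(sys.argv[1])
r=rectify(c,M,im,p[0],p[1],p[2]-.006,half=.1,res=.0004)
h=cv2.cvtColor(r,cv2.COLOR_RGB2HSV); m=((h[...,2]<150)&(h[...,2]>75)&(h[...,0]>80)&(h[...,0]<130)).astype(np.uint8)
m=cv2.morphologyEx(m,cv2.MORPH_OPEN,np.ones((5,5)))
nl,lab,st,ce=cv2.connectedComponentsWithStats(m); b=lab[250-0+ -60,250]; b=1+np.argmax(st[1:,4]); mm=(lab==b).astype(np.uint8)
cnt=max(cv2.findContours(mm,0,cv2.CHAIN_APPROX_NONE)[0],key=len)[:,0].astype(float)
rr=np.hypot(*(cnt-250).T); k=cnt[(rr>150)]
g=least_squares(lambda q:np.hypot(k[:,0]-q[0],k[:,1]-q[1])-q[2],[250,250,177],loss='cauchy',f_scale=2); cx,cy,R=g.x
print('centre off world',-(cy-250)*.0004,-(cx-250)*.0004,'R',R*.0004,len(k))
q=r.copy(); cv2.circle(q,(int(cx),int(cy)),int(R),(255,0,0)); cv2.imwrite('pics/lid_'+sys.argv[1]+'.png',q[:,:,::-1])
E
python3 lidfit.py w19
```

```text
centre off world -0.0004499769054444755 -0.0007255887411013419 R 0.06811900052971114 633
```

View pics/lid_w19.png

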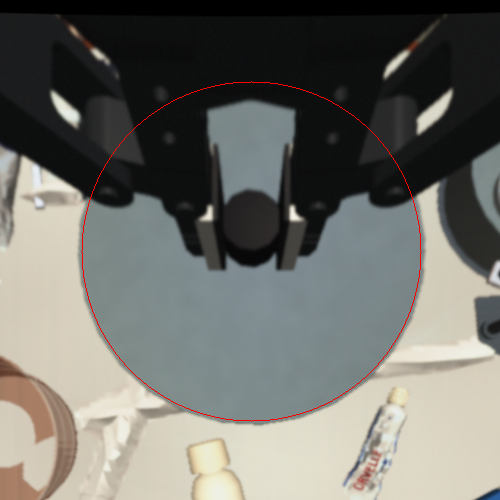

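```bash
python3 plan.py "(0.5612,0.0217,0.13,0)" .04
```

```text
26.88 [0.4425 0.2503 0.1678] 0.02 [ 0.3 -0.3 -1.4] 0.0192 [ 0.51  0.11 -0.2   1.27  0.    0.51]
7 rows
{"delta_pos": [[0.017, 0.0054, -0.0327], [0.017, 0.0054, -0.0327], [0.017, 0.0054, -0.0327], [0.017, 0.0054, -0.0327], [0.017, 0.0054, -0.0327], [0.017, 0.0054, -0.0327], [0.017, 0.0054, -0.0327]], "rot": [[0.0003, 0.0, -0.0005], [0.0003, 0.0, -0.0005], [0.0003, 0.0, -0.0005], [0.0003, 0.0, -0.0005], [0.0003, 0.0, -0.0005], [0.0003, 0.0, -0.0005], [0.0003, 0.0, -0.0005]]}
```

Call:
arm_command(
  delta_pos=[
    [0.017, 0.005, -0.033],
    [0.017, 0.005, -0.033],
    [0.017, 0.005, -0.033],
    [0.017, 0.005, -0.033],
    [0.017, 0.005, -0.033],
    [0.017, 0.005, -0.033],
    [0.014, 0.005, -0.027],
    [0, 0, 0],
    [0, 0, 0],
  ],
  rot=[
    [0, 0, 0],
    [0, 0, 0],
    [0, 0, 0],
    [0, 0, 0],
    [0, 0, 0],
    [0, 0, 0],
    [0, 0, 0],
    [0, 0, 0],
    [0, 0, 0],
  ],
)

```text
clock: 28.0
tool_pos: [0.5541, 0.0179, 0.1157]
orientation: [[1.0, -0.027, -0.003], [0.002, -0.005, 1.0], [-0.027, -1.0, -0.005]]
ft_force: [-0.4, 0.1, -1.6]
opening: 0.0191
```

```bash
python3 look.py w20;python3 plan.py "(0.5612,0.0217,0.085,0)" .04
```

```text
28.0 [0.5541 0.0179 0.1157] [-0.449   0.1407 -1.5653] 0.019069552566581136
28.05 [0.5541 0.018  0.1158] 0.16 [-0.8 -0.4 -1.1] 0.0191 [ 0.03  0.23 -0.17  1.2  -0.    0.03]
1 rows
{"delta_pos": [[0.0079, 0.0305, 0.0038]], "rot": [[0.0052, 0.0029, -0.0269]]}
```

View pics/w20.png

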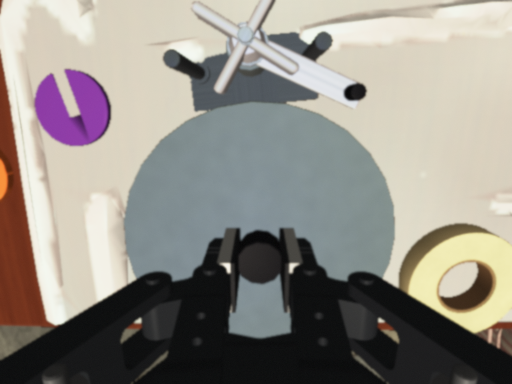

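Correct tilt and position at this height, then descend.

Call:
arm_command(
  delta_pos=[
    [0.007, 0, 0.004],
    [0, 0, 0],
    [0, 0, 0],
    [0, 0.01, 0],
    [0, 0.01, 0],
    [0, 0, 0],
    [0, 0, 0],
  ],
  rot=[
    [0.005, 0.003, -0.027],
    [0, 0, 0],
    [0, 0, 0],
    [0, 0, 0],
    [0, 0, 0],
    [0, 0, 0],
    [0, 0, 0],
  ],
)

```text
clock: 28.92
tool_pos: [0.5605, 0.0246, 0.094]
orientation: [[1.0, 0.002, -0.003], [0.003, 0.0, 1.0], [0.002, -1.0, 0.0]]
ft_force: [-0.6, -0.7, -0.9]
opening: 0.0194
```

```bash
python3 plan.py "(0.5612,0.0217,0.066,0)" .04
```

```text
28.93 [0.5605 0.0246 0.094 ] 0.19 [-0.6 -0.7 -0.9] 0.0194 [ 0.04  0.23 -0.22  1.12  0.    0.04]
1 rows
{"delta_pos": [[0.0006, 0.028, -0.0029]], "rot": [[-0.0004, 0.0032, 0.0017]]}
```

Call:
arm_command(
  delta_pos=[
    [0.0006, 0.01, -0.0025],
    [0, 0.01, 0],
    [0, 0.005, 0],
    [0, 0, 0],
    [0, 0, 0],
  ],
  rot=[
    [0, 0, 0.002],
    [0, 0, 0],
    [0, 0, 0],
    [0, 0, 0],
    [0, 0, 0],
  ],
)

```text
clock: 29.55
tool_pos: [0.5612, 0.0217, 0.0671]
orientation: [[1.0, -0.001, -0.003], [0.003, 0.0, 1.0], [-0.001, -1.0, 0.0]]
ft_force: [-0.3, -0.4, -1.1]
opening: 0.0193
```

```bash
python3 plan.py "(0.5612,0.0220,0.056,0)" .04
```

```text
29.55 [0.5612 0.0217 0.0671] 0.16 [-0.3 -0.4 -1.1] 0.0193 [ 0.04  0.24 -0.26  1.07  0.    0.04]
1 rows
{"delta_pos": [[0.0, 0.0111, 0.0003]], "rot": [[-0.0004, 0.0028, -0.0007]]}
```

Call:
arm_command(
  delta_pos=[
    [0, 0.004, 0],
    [0, 0.004, 0],
    [0, 0.003, 0],
    [0, 0, 0],
  ],
  rot=[
    [0, 0, 0],
    [0, 0, 0],
    [0, 0, 0],
    [0, 0, 0],
  ],
)

```text
clock: 30.05
tool_pos: [0.5615, 0.0218, 0.0558]
orientation: [[1.0, 0.0, -0.003], [0.003, 0.0, 1.0], [0.0, -1.0, 0.0]]
ft_force: [0.0, -1.1, -1.2]
opening: 0.0195
```

Call:
arm_command(
  delta_pos=[
    [0, 0.001, 0],
    [0, 0.001, 0],
    [0, 0, 0],
  ],
  rot=[
    [0, 0, 0],
    [0, 0, 0],
    [0, 0, 0],
  ],
)

```text
clock: 30.42
tool_pos: [0.5617, 0.0218, 0.0543]
orientation: [[1.0, 0.001, -0.003], [0.003, 0.0, 1.0], [0.001, -1.0, 0.0]]
ft_force: [0.9, -0.8, -0.9]
opening: 0.0193
```

Call:
arm_command(
  delta_pos=[
    [0, 0.0015, 0],
    [0, 0, 0],
    [0, 0, 0],
  ],
  rot=[
    [0, 0, 0],
    [0, 0, 0],
    [0, 0, 0],
  ],
)

```text
clock: 30.8
tool_pos: [0.5621, 0.0218, 0.0543]
orientation: [[1.0, 0.003, -0.003], [0.003, 0.001, 1.0], [0.003, -1.0, 0.001]]
ft_force: [-0.3, 0.6, -2.1]
opening: 0.019
```

Call:
arm_command(
  delta_pos=[
    [0, 0.001, 0],
    [0, 0, 0],
    [0, 0, 0],
  ],
  rot=[
    [0, 0, 0],
    [0, 0, 0],
    [0, 0, 0],
  ],
)

```text
clock: 31.18
tool_pos: [0.5622, 0.0218, 0.0542]
orientation: [[1.0, 0.003, -0.003], [0.003, 0.001, 1.0], [0.003, -1.0, 0.001]]
ft_force: [-0.8, -0.5, 1.5]
opening: 0.0193
```

Call:
arm_command(
  delta_pos=[
    [0, 0, 0],
    [0, 0, 0],
    [0, 0, 0],
    [0, 0, 0],
  ],
  rot=[
    [0, 0, 0],
    [0, 0, 0],
    [0, 0, 0],
    [0, 0, 0],
  ],
  hand=0.5,
)

```text
clock: 31.68
tool_pos: [0.5623, 0.0219, 0.0537]
orientation: [[1.0, 0.003, -0.003], [0.003, 0.001, 1.0], [0.003, -1.0, 0.001]]
ft_force: [-0.5, 0.2, 0.1]
opening: 0.0428
```

Call:
arm_command(
  delta_pos=[
    [0, -0.03, 0],
    [-0.02, -0.05, 0],
    [-0.03, -0.05, 0],
    [0, 0, 0],
    [0, 0, 0],
  ],
  rot=[
    [0, 0, 0],
    [0, 0, 0],
    [0, 0, 0],
    [0, 0, 0],
    [0, 0, 0],
  ],
)

```text
clock: 32.3
tool_pos: [0.5106, 0.0216, 0.1862]
orientation: [[1.0, 0.001, -0.003], [0.003, 0.0, 1.0], [0.001, -1.0, 0.0]]
ft_force: [-0.2, 0.2, -0.4]
opening: 0.0431
```

```bash
python3 look.py w21; python3 - <<'E'
from rect import *
np.set_printoptions(precision=4,suppress=True)
c,M,im,d=load('w21')
# plane fit of lid top
pts=[]
for v in range(90,235,3):
    for u in range(150,380,3):
        X=depthpt(c,M,d,u,v)
        r=np.hypot(X[0]-.561,X[1]-.0217)
        if .02<r<.062 and .03<X[2]<.06: pts.append(X)
P=np.array(pts); A=np.c_[P[:,:2]-[.561,.0217],np.ones(len(P))]; s=np.linalg.lstsq(A,P[:,2],rcond=None)[0]
print('lid plane slope deg',np.degrees(s[:2]),'z',s[2],len(P))
s,im,d=img('scene','scene2.png'); cv2.imwrite('pics/scene2c.png',cv2.resize(im[130:260,150:350],None,fx=4,fy=4,interpolation=cv2.INTER_CUBIC)[:,:,::-1])
E
```

```text
32.3 [0.5106 0.0216 0.1862] [-0.2334  0.2162 -0.3941] 0.04310041428259944
lid plane slope deg [-0.0425  0.0019] z 0.04628926577280356 686
```

View pics/w21.png

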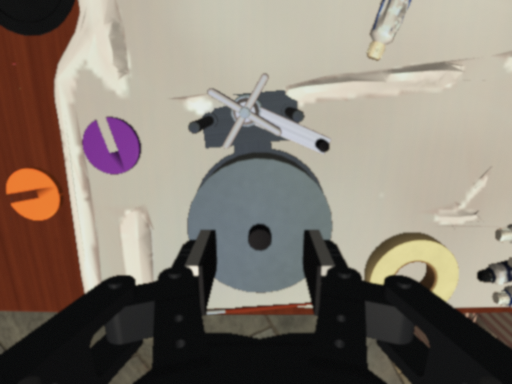

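View pics/scene2c.png

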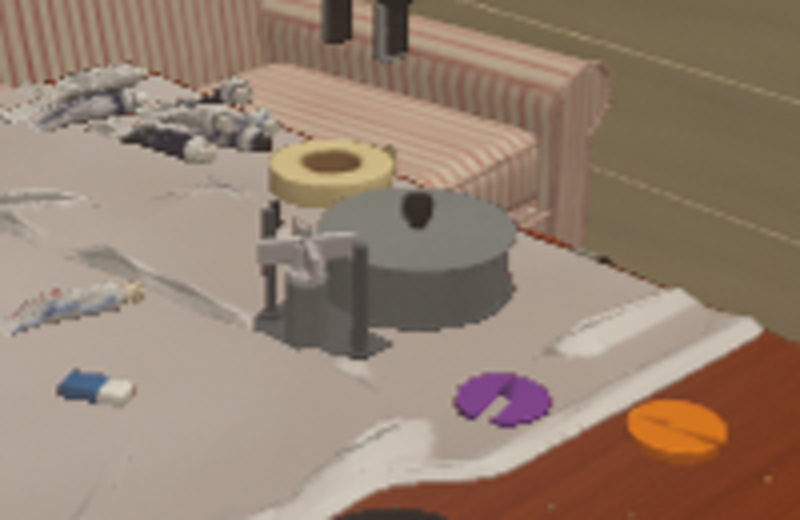

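```bash
python3 - <<'E'
from rect import *
c,M,im,d=load('w21')
b=cv2.resize(im[65:165,180:340],None,fx=5,fy=5,interpolation=cv2.INTER_CUBIC);cv2.imwrite('pics/w21n.png',b[:,:,::-1])
E
```

```text
(no output)
```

View pics/w21n.png

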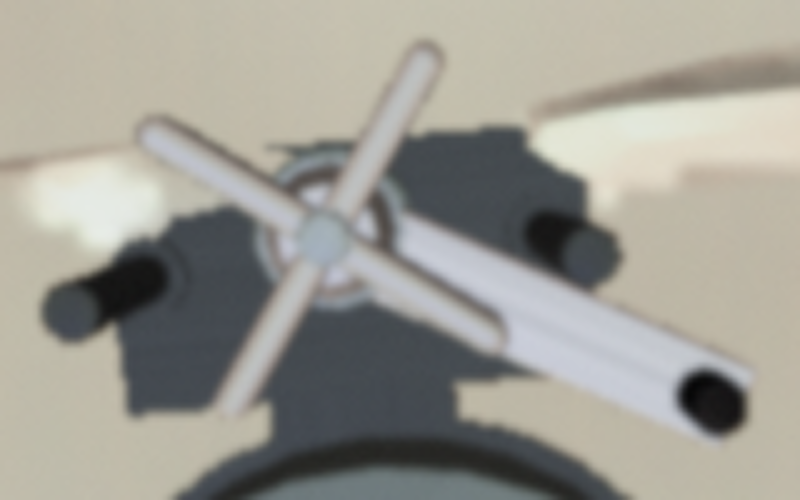

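```bash
python3 - <<'E'
from rect import *
np.set_printoptions(precision=4,suppress=True)
a=load('w7');b=load('w21')
def tri(L):
    A=0;bb=0
    for c,M,u,v in L:
        r=M[:3,:3]@ray(c,u,v); r/=np.linalg.norm(r); P=np.eye(3)-np.outer(r,r); A=A+P;bb=bb+P@M[:3,3]
    return np.linalg.solve(A,bb)
for n,p7,p21,z in [('stud',(243.8,10.9),(244,112.2),.086),('gR',(169.5,35),(194.2,126.8),.084),('gL',(324,17.3),(298.2,115.8),.084),('peg',(358.5,70.3),(323,145),.073),('w60',(293.5,47),(278.6,131.6),.076),('w-30',(219,68),(225.6,146.2),.076)]:
    print(n,'tri',tri([(a[0],a[1],*p7),(b[0],b[1],*p21)]),'onz',onz(b[0],b[1],*p21,z),'depth',depthpt(b[0],b[1],b[3],*p21))
for n,p in [('w150',(265.2,75)),('w240',(210.6,91))]: print(n,onz(b[0],b[1],*p,.078),depthpt(b[0],b[1],b[3],*p))
E
```

```text
stud tri [0.4504 0.0097 0.0809] onz [0.4502 0.0099 0.086 ] depth [0.4503 0.0097 0.0834]
gR tri [ 0.4616 -0.0295  0.0792] onz [ 0.4611 -0.0284  0.084 ] depth [ 0.4614 -0.029   0.0812]
gL tri [0.453  0.0511 0.0808] onz [0.4528 0.0508 0.084 ] depth [0.4529 0.051  0.082 ]
peg tri [0.4775 0.0745 0.0679] onz [0.4765 0.0731 0.073 ] depth [0.4769 0.0735 0.0707]
w60 tri [0.4661 0.0369 0.071 ] onz [0.4656 0.0366 0.076 ] depth [0.4653 0.0365 0.0782]
w-30 tri [ 0.4776 -0.0053  0.0732] onz [ 0.4772 -0.0057  0.076 ] depth [ 0.4768 -0.0054  0.0787]
w150 [0.4232 0.0257 0.078 ] [0.4231 0.0257 0.0762]
w240 [ 0.4348 -0.0157  0.078 ] [ 0.4348 -0.0155  0.0797]
```

```bash
python3 plan.py "(0.477,0.0737,0.11,67.4)" .04
```

```text
32.4 [0.5105 0.0216 0.1857] 0.17 [-0.1  0.7 -1.1] 0.0431 [ 0.04  0.1  -0.17  1.3   0.    0.04]
7 rows
{"delta_pos": [[-0.0048, 0.0108, 0.0075], [-0.0035, 0.0108, 0.0081], [-0.0021, 0.0108, 0.0086], [-0.0006, 0.0108, 0.0088], [0.0009, 0.0108, 0.0088], [0.0024, 0.0108, 0.0085], [0.0037, 0.0108, 0.008]], "rot": [[0.0, -0.1676, 0.0001], [0.0, -0.1676, 0.0001], [0.0, -0.1676, 0.0001], [0.0, -0.1676, 0.0001], [0.0, -0.1676, 0.0001], [0.0, -0.1676, 0.0001], [0.0, -0.1676, 0.0001]]}
```

Call:
arm_command(
  delta_pos=[
    [-0.005, 0.01, 0.008],
    [-0.004, 0.01, 0.008],
    [-0.002, 0.01, 0.009],
    [-0.001, 0.01, 0.009],
    [0.001, 0.01, 0.009],
    [0.002, 0.01, 0.009],
    [0.004, 0.009, 0.008],
    [0, 0, 0],
    [0, 0, 0],
  ],
  rot=[
    [0, -0.168, 0],
    [0, -0.168, 0],
    [0, -0.168, 0],
    [0, -0.168, 0],
    [0, -0.168, 0],
    [0, -0.168, 0],
    [0, -0.168, 0],
    [0, 0, 0],
    [0, 0, 0],
  ],
  hand=0.4,
)

```text
clock: 33.52
tool_pos: [0.4703, 0.0749, 0.102]
orientation: [[0.351, -0.02, -0.936], [0.936, -0.002, 0.351], [-0.009, -1.0, 0.018]]
ft_force: [0.0, 1.2, -0.1]
opening: 0.034
```

```bash
python3 look.py w22; python3 plan.py "(0.477,0.0737,0.09,67.4)" .04
```

```text
33.525 [0.4703 0.0749 0.102 ] [ 0.0246  1.1804 -0.1192] 0.03401927487648146
33.58 [0.4703 0.0748 0.102 ] 69.48 [-0.2 -0.2  0.4] 0.0341 [ 0.16  0.08 -0.37  1.13  0.   -1.06]
1 rows
{"delta_pos": [[0.0014, 0.0119, -0.0069]], "rot": [[-0.018, 0.0363, -0.0097]]}
```

View pics/w22.png

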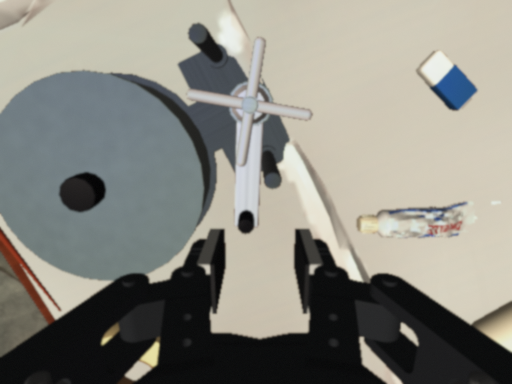

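```bash
python3 - <<'E'
from rect import *
np.set_printoptions(precision=4,suppress=True)
c,M,im,d=load('w22')
b=cv2.resize(im[15:245,175:325],None,fx=2.6,fy=2.6,interpolation=cv2.INTER_CUBIC);cv2.imwrite('pics/w22n.png',b[:,:,::-1])
for u,v,z in [(246,225,.073),(250,103,.086),(200,35,.084),(272,180,.084)]: print(onz(c,M,u,v,z),depthpt(c,M,d,u,v))
E
```

```text
[0.4769 0.0726 0.073 ] [0.4771 0.073  0.072 ]
[0.4499 0.0092 0.086 ] [0.4499 0.0092 0.0847]
[ 0.4607 -0.0278  0.084 ] [ 0.4608 -0.0281  0.0826]
[0.4532 0.0498 0.084 ] [0.4533 0.0506 0.0809]
```

View pics/w22n.png

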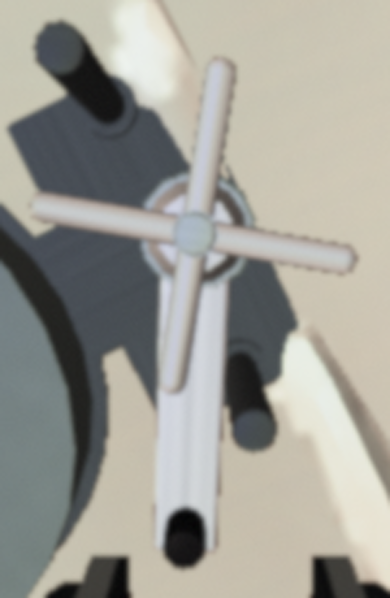

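Call:
arm_command(
  delta_pos=[
    [0.0, 0, -0.007],
    [0, 0, 0],
    [0, 0.015, 0],
    [0, 0.01, 0],
    [0, 0, 0],
    [0, 0, 0],
  ],
  rot=[
    [-0.018, 0.04, -0.01],
    [0, 0, 0],
    [0, 0, 0],
    [0, 0, 0],
    [0, 0, 0],
    [0, 0, 0],
  ],
)

```text
clock: 34.33
tool_pos: [0.4778, 0.0715, 0.0752]
orientation: [[0.394, 0.002, -0.919], [0.919, 0.0, 0.394], [0.001, -1.0, -0.002]]
ft_force: [0.3, 0.6, 0.1]
opening: 0.034
```

```bash
python3 plan.py "(0.477,0.073,0.058,67)" .04;python3 look.py w23
```

```text
34.33 [0.4778 0.0715 0.0752] 66.8 [0.3 0.6 0.1] 0.034 [ 0.15  0.1  -0.42  1.05  0.   -1.02]
1 rows
{"delta_pos": [[0.001, 0.0172, 0.0014]], "rot": [[0.0016, -0.0035, 0.0011]]}
34.325 [0.4778 0.0715 0.0752] [0.2808 0.5658 0.1467] 0.033999412900258257
```

View pics/w23.png

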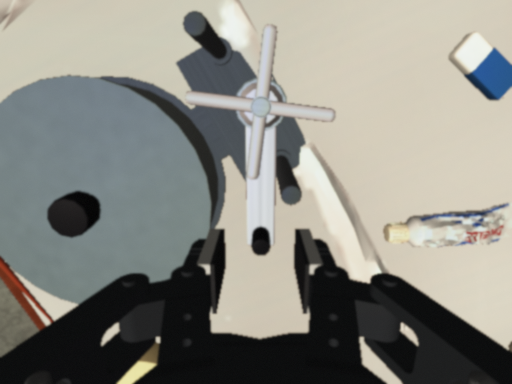

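Call:
arm_command(
  delta_pos=[
    [0.001, 0.008, 0.0005],
    [0, 0.007, 0],
    [0, 0, 0],
    [0, 0, 0],
  ],
  rot=[
    [0, 0, 0],
    [0, 0, 0],
    [0, 0, 0],
    [0, 0, 0],
  ],
)

```text
clock: 34.88
tool_pos: [0.478, 0.0729, 0.0594]
orientation: [[0.394, 0.002, -0.919], [0.919, 0.001, 0.394], [0.001, -1.0, -0.002]]
ft_force: [0.5, 0.6, 0.2]
opening: 0.0341
```

Call:
arm_command(
  delta_pos=[
    [0, 0, 0],
    [0, 0, 0],
    [0, 0, 0],
    [0, 0, 0],
  ],
  rot=[
    [0, 0, 0],
    [0, 0, 0],
    [0, 0, 0],
    [0, 0, 0],
  ],
  hand=0.0,
  squeeze=25,
)

```text
clock: 35.38
tool_pos: [0.4781, 0.0729, 0.0597]
orientation: [[0.394, 0.003, -0.919], [0.919, 0.001, 0.394], [0.002, -1.0, -0.002]]
ft_force: [-0.1, -0.2, -0.7]
opening: 0.0081
```

```bash
python3 plan.py "(0.477,0.073,0.058,67)" .04
```

```text
35.38 [0.4781 0.0729 0.0597] 66.81 [-0.1 -0.2 -0.7] 0.0081 [ 0.15  0.11 -0.45  1.02  0.   -1.01]
1 rows
{"delta_pos": [[-0.0003, 0.0017, 0.0011]], "rot": [[0.0023, -0.0034, 0.0017]]}
```

Call:
arm_command(
  delta_pos=[
    [-0.0004, 0, -0.007],
    [-0.0004, 0, -0.007],
    [-0.0004, 0, -0.007],
    [-0.0004, 0, -0.007],
    [-0.0004, 0, -0.007],
    [-0.0004, 0, -0.007],
    [0, 0, 0],
    [0, 0, 0],
  ],
  rot=[
    [0, 0.1, 0],
    [0, 0.1, 0],
    [0, 0.1, 0],
    [0, 0.1, 0],
    [0, 0.1, 0],
    [0, 0.1, 0],
    [0, 0, 0],
    [0, 0, 0],
  ],
)

```text
clock: 36.38
tool_pos: [0.5096, 0.0455, 0.0596]
orientation: [[0.853, 0.002, -0.522], [0.522, 0.002, 0.853], [0.002, -1.0, 0.001]]
ft_force: [-0.2, 0.1, 0.2]
opening: 0.0085
```

```bash
cat > arc.py <<'E'
import sys
from plan import *
S=np.array([.4502,.0097])
s=robot.observe(); q=s['tool_pos'][:2]-S; print('r',np.hypot(*q).round(4),'phi',np.degrees(np.arctan2(q[1],q[0])).round(2),'psi',psi().round(2),s['tool_pos'].round(4),s['ft_force'].round(1),s['moment'].round(2),round(s['opening'],4))
if len(sys.argv)>1:
    r,phis,z,dpsi=eval(sys.argv[1])
    W=[]
    for f in phis: W.append((S[0]+r*np.cos(np.radians(f)),S[1]+r*np.sin(np.radians(f)),z,f+dpsi))
    plan(W,.03)
E
python3 arc.py "(.0695,[25,15,5],.0597,0)"
```

```text
r 0.0693 phi 31.06 psi 31.5 [0.5096 0.0455 0.0596] [-0.2  0.1  0.2] [ 0.02 -0.06 -0.  ] 0.0085
5 rows
{"delta_pos": [[-0.0003, -0.0001, -0.0073], [-0.0005, 0.0, -0.006], [0.0, 0.0, -0.0061], [-0.0005, 0.0, -0.006], [0.0, 0.0, -0.0061]], "rot": [[-0.0007, 0.1134, 0.0023], [0.0, 0.0873, 0.0], [0.0, 0.0873, 0.0], [0.0, 0.0873, 0.0], [0.0, 0.0873, 0.0]]}
```

Call:
arm_command(
  delta_pos=[
    [-0.0004, 0, -0.007],
    [-0.0004, 0, -0.007],
    [-0.0004, 0, -0.007],
    [-0.0004, 0, -0.006],
    [0, 0, 0],
    [0, 0, 0],
  ],
  rot=[
    [0, 0.1, 0.002],
    [0, 0.1, 0],
    [0, 0.1, 0],
    [0, 0.09, 0],
    [0, 0, 0],
    [0, 0, 0],
  ],
)

```text
clock: 37.12
tool_pos: [0.5185, 0.0213, 0.0597]
orientation: [[0.987, 0.001, -0.159], [0.159, 0.002, 0.987], [0.001, -1.0, 0.001]]
ft_force: [-0.1, -1.5, -0.2]
opening: 0.0082
```

```bash
python3 arc.py "(.0693,[6,3],.0597,0)"
```

```text
r 0.0693 phi 9.61 psi 9.14 [0.5185 0.0213 0.0597] [-0.1 -1.5 -0.2] [-0.04 -0.09  0.05] 0.0082
2 rows
{"delta_pos": [[-0.0001, 0.0, -0.0044], [-0.0001, 0.0, -0.0036]], "rot": [[-0.0015, 0.0548, 0.0008], [0.0, 0.0524, 0.0]]}
```

Call:
arm_command(
  delta_pos=[
    [0, 0, -0.004],
    [0, 0, -0.003],
    [0, 0, 0],
    [0, 0, 0],
  ],
  rot=[
    [0, 0.05, 0],
    [0, 0.04, 0],
    [0, 0, 0],
    [0, 0, 0],
  ],
)

```text
clock: 37.62
tool_pos: [0.5192, 0.0161, 0.0597]
orientation: [[0.997, 0.0, -0.073], [0.073, 0.004, 0.997], [0.001, -1.0, 0.004]]
ft_force: [0.3, 0.4, -0.2]
opening: 0.0085
```

```bash
python3 arc.py
```

```text
r 0.0693 phi 5.29 psi 4.17 [0.5192 0.0161 0.0597] [ 0.3  0.4 -0.2] [ 0.06 -0.08  0.04] 0.0085
```

Call:
arm_command(
  delta_pos=[
    [0, 0, -0.003],
    [0, 0, 0],
    [0, 0, 0],
  ],
  rot=[
    [0, 0.02, 0],
    [0, 0, 0],
    [0, 0, 0],
  ],
)

```text
clock: 38.0
tool_pos: [0.5192, 0.0161, 0.0597]
orientation: [[0.998, 0.0, -0.055], [0.055, 0.011, 0.998], [0.001, -1.0, 0.011]]
ft_force: [0.1, 1.3, -0.3]
opening: 0.0083
```

```bash
python3 arc.py
```

```text
r 0.0693 phi 5.29 psi 3.15 [0.5192 0.0161 0.0597] [ 0.1  1.3 -0.3] [ 0.11 -0.09  0.08] 0.0083
```

Call:
arm_command(
  delta_pos=[
    [0, 0, 0],
    [0, 0, 0],
    [0, 0, 0],
  ],
  rot=[
    [0, 0, 0],
    [0, 0, 0],
    [0, 0, 0],
  ],
  hand=0.3,
)

```text
clock: 38.38
tool_pos: [0.5192, 0.0151, 0.0598]
orientation: [[0.999, 0.0, -0.054], [0.054, 0.009, 0.998], [0.001, -1.0, 0.009]]
ft_force: [-0.8, 1.1, 0.8]
opening: 0.0257
```

Call:
arm_command(
  delta_pos=[
    [0, -0.03, 0],
    [-0.02, -0.04, 0],
    [-0.05, -0.04, 0],
    [-0.05, 0, 0],
    [0, 0, 0],
    [0, 0, 0],
  ],
  rot=[
    [0.011, 0, 0],
    [0, 0, 0],
    [0, 0, 0],
    [0, 0, 0],
    [0, 0, 0],
    [0, 0, 0],
  ],
)

```text
clock: 39.12
tool_pos: [0.3982, 0.0057, 0.1724]
orientation: [[0.999, 0.001, -0.053], [0.053, 0.019, 0.998], [0.002, -1.0, 0.019]]
ft_force: [1.1, 0.3, -0.4]
opening: 0.0255
```

```bash
python3 look.py w24; python3 arc.py; python3 - <<'E'
from rect import *
c,M,im,d=load('w24'); v,u=[int(t) for t in proj(c,M,np.array([.451,.0097,.08]))[::-1]]; print(u,v)
b=cv2.resize(im[max(0,v-70):v+80,max(0,u-90):u+110],None,fx=4,fy=4,interpolation=cv2.INTER_CUBIC);cv2.imwrite('pics/w24n.png',b[:,:,::-1])
E
```

```text
39.125 [0.3982 0.0057 0.1724] [ 1.094   0.2542 -0.3676] 0.025521119186623056
r 0.0523 phi -175.69 psi 3.04 [0.3981 0.0058 0.1722] [-1.1  0.1  0.5] [ 0.01  0.07 -0.02] 0.0259
258 253
```

View pics/w24n.png

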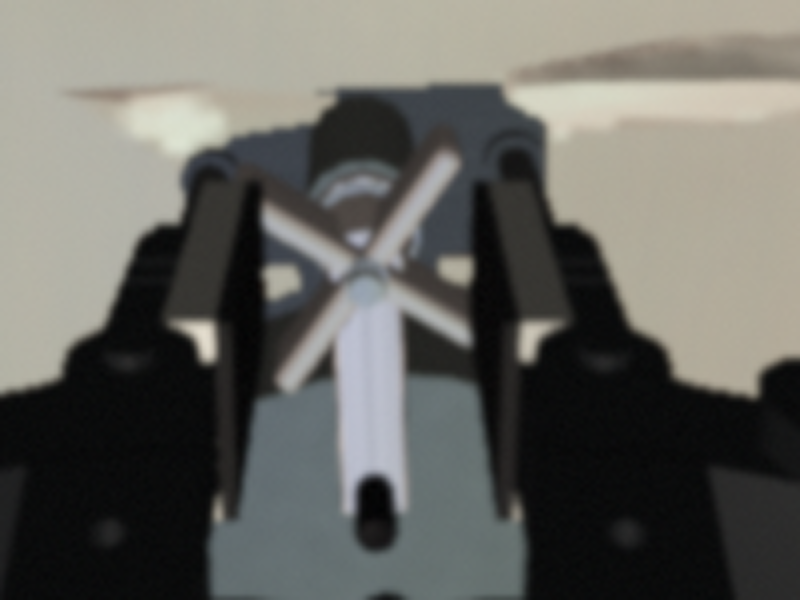

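```bash
python3 arc.py "(.026,[238.4],.105,-180)"
```

```text
r 0.0523 phi -175.69 psi 3.04 [0.3981 0.0058 0.1722] [-1.1  0.1  0.5] [ 0.01  0.07 -0.02] 0.0259
6 rows
{"delta_pos": [[0.0062, 0.0111, -0.0036], [0.0056, 0.0111, -0.0045], [0.0048, 0.0111, -0.0053], [0.0039, 0.0112, -0.006], [0.0029, 0.0112, -0.0065], [0.0019, 0.0112, -0.0069]], "rot": [[-0.0028, -0.161, 0.0016], [-0.0028, -0.161, 0.0016], [-0.0028, -0.161, 0.0016], [-0.0028, -0.161, 0.0016], [-0.0028, -0.161, 0.0016], [-0.0028, -0.161, 0.0016]]}
```

Call:
arm_command(
  delta_pos=[
    [0.006, 0.011, -0.004],
    [0.006, 0.011, -0.005],
    [0.005, 0.011, -0.005],
    [0.004, 0.011, -0.006],
    [0.003, 0.011, -0.007],
    [0.002, 0.011, -0.007],
    [0, 0, 0],
    [0, 0, 0],
  ],
  rot=[
    [-0.003, -0.161, 0.002],
    [-0.003, -0.161, 0.002],
    [-0.003, -0.161, 0.002],
    [-0.003, -0.161, 0.002],
    [-0.003, -0.161, 0.002],
    [-0.003, -0.161, 0.002],
    [0, 0, 0],
    [0, 0, 0],
  ],
  hand=0.24,
)

```text
clock: 40.17
tool_pos: [0.4449, -0.0132, 0.0997]
orientation: [[0.5, -0.008, -0.866], [0.866, -0.003, 0.5], [-0.006, -1.0, 0.006]]
ft_force: [0.2, 0.3, -0.9]
opening: 0.0207
```

```bash
python3 look.py w25; python3 arc.py "(.026,[238.4],.09,-180)"
```

```text
40.175 [ 0.4449 -0.0132  0.0997] [ 0.1836  0.3438 -0.9481] 0.020659458862194256
r 0.0235 phi -103.23 psi 60.01 [ 0.4448 -0.0132  0.0997] [-0.1 -0.5 -0.9] [-0.01  0.04 -0.05] 0.0206
1 rows
{"delta_pos": [[-0.0034, 0.0098, 0.0075]], "rot": [[-0.0055, 0.0281, -0.0063]]}
```

View pics/w25.png

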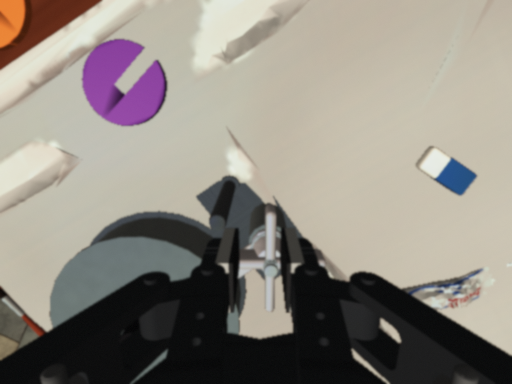

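Call:
arm_command(
  delta_pos=[
    [-0.0035, 0, 0.0075],
    [0, 0, 0],
    [0, 0, 0],
    [0, 0, 0],
  ],
  rot=[
    [-0.0055, 0.028, -0.006],
    [0, 0, 0],
    [0, 0, 0],
    [0, 0, 0],
  ],
)

```text
clock: 40.72
tool_pos: [0.4361, -0.0123, 0.1011]
orientation: [[0.528, 0.003, -0.849], [0.849, -0.0, 0.528], [0.001, -1.0, -0.002]]
ft_force: [1.0, -0.4, -0.1]
opening: 0.0205
```

```bash
python3 look.py w26; python3 arc.py "(.026,[238.4],.064,-180)"; python3 -c "
import cv2;im=cv2.imread('pics/w26.png');cv2.imwrite('pics/w26n.png',cv2.resize(im[160:330,170:370],None,fx=3.5,fy=3.5,interpolation=cv2.INTER_CUBIC))"
```

```text
40.725 [ 0.4361 -0.0123  0.1011] [ 0.9884 -0.3846 -0.1297] 0.020524385276334916
r 0.0261 phi -122.62 psi 58.16 [ 0.4361 -0.0123  0.101 ] [-0.4 -0.3 -0.3] [ 0.04  0.01 -0.04] 0.0203
2 rows
{"delta_pos": [[0.0, 0.0185, -0.0002], [0.0, 0.0185, -0.0002]], "rot": [[0.001, -0.0021, 0.0006], [0.001, -0.0021, 0.0006]]}
```

View pics/w26n.png

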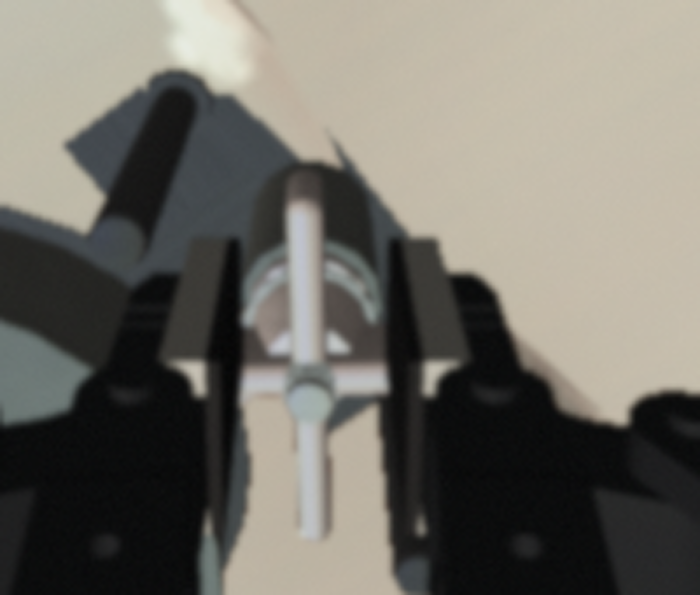

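Call:
arm_command(
  delta_pos=[
    [0, 0.015, 0],
    [0, 0.012, 0],
    [0, 0.006, 0],
    [0, 0, 0],
    [0, 0, 0],
  ],
  rot=[
    [0, 0, 0],
    [0, 0, 0],
    [0, 0, 0],
    [0, 0, 0],
    [0, 0, 0],
  ],
)

```text
clock: 41.4
tool_pos: [0.4357, -0.0123, 0.0647]
orientation: [[0.528, 0.001, -0.849], [0.849, -0.0, 0.528], [0.0, -1.0, -0.0]]
ft_force: [-0.4, -0.2, 0.2]
opening: 0.0204
```

```bash
python3 arc.py "(.026,[238.4],.064,-180)"
```

```text
r 0.0263 phi -123.48 psi 58.15 [ 0.4357 -0.0123  0.0647] [-0.4 -0.2  0.2] [-0.01 -0.08 -0.03] 0.0204
1 rows
{"delta_pos": [[0.0003, 0.0007, -0.0009]], "rot": [[0.0005, -0.0044, 0.0003]]}
```

Call:
arm_command(
  delta_pos=[
    [0, 0, -0.0009],
    [0, 0, 0],
    [0, 0, 0],
    [0, 0, 0],
  ],
  rot=[
    [0, 0, 0],
    [0, 0, 0],
    [0, 0, 0],
    [0, 0, 0],
  ],
  hand=0.0,
  squeeze=30,
)

```text
clock: 41.9
tool_pos: [0.4366, -0.0129, 0.065]
orientation: [[0.528, 0.001, -0.849], [0.849, -0.0, 0.528], [0.0, -1.0, -0.001]]
ft_force: [-0.2, 0.3, -1.7]
opening: 0.0052
```

```bash
python3 arc.py "(.026,[229,220],.064,-180)"
```

```text
r 0.0263 phi -120.98 psi 58.15 [ 0.4366 -0.0129  0.065 ] [-0.2  0.3 -1.7] [-0.01  0.01 -0.  ] 0.0052
2 rows
{"delta_pos": [[0.0007, 0.001, 0.0045], [0.0003, 0.0, 0.0041]], "rot": [[0.0009, 0.1596, 0.0004], [0.0, 0.1571, 0.0]]}
```

Call:
arm_command(
  delta_pos=[
    [0.0003, 0.0001, 0.0039],
    [0.0003, 0.0001, 0.0039],
    [0.0003, 0.0001, 0.0039],
    [0.0003, 0.0001, 0.0039],
    [0, 0, 0],
  ],
  rot=[
    [0, 0.15, 0],
    [0, 0.15, 0],
    [0, 0.15, 0],
    [0, 0.15, 0],
    [0, 0, 0],
  ],
)

```text
clock: 42.52
tool_pos: [0.426, -0.0004, 0.0645]
orientation: [[0.922, 0.0, -0.388], [0.388, 0.001, 0.922], [0.001, -1.0, 0.001]]
ft_force: [-0.9, -0.3, -2.3]
opening: 0.0051
```

```bash
python3 arc.py "(.026,[195,185],.064,-180)"
```

```text
r 0.0262 phi -157.45 psi 22.81 [ 4.26e-01 -4.00e-04  6.45e-02] [-0.9 -0.3 -2.3] [ 0.05  0.04 -0.04] 0.0051
3 rows
{"delta_pos": [[0.0005, 0.0005, 0.0034], [0.0002, 0.0, 0.0023], [0.0, 0.0, 0.0023]], "rot": [[-0.0009, 0.1362, 0.0007], [0.0, 0.0873, 0.0], [0.0, 0.0873, 0.0]]}
```

Call:
arm_command(
  delta_pos=[
    [0.0003, 0.0002, 0.0039],
    [0.0003, 0.0001, 0.0039],
    [0.0003, 0.0001, 0.0039],
    [0.0003, 0.0001, 0.0039],
    [0.0003, 0.0001, 0.0039],
    [0.0003, 0.0001, 0.0039],
    [0.0003, 0.0001, 0.0036],
    [0, 0, 0],
  ],
  rot=[
    [0, 0.15, 0],
    [0, 0.15, 0],
    [0, 0.15, 0],
    [0, 0.15, 0],
    [0, 0.15, 0],
    [0, 0.15, 0],
    [0, 0.14, 0],
    [0, 0, 0],
  ],
)

```text
clock: 43.52
tool_pos: [0.4294, 0.0264, 0.0635]
orientation: [[0.797, -0.0, 0.604], [-0.604, 0.004, 0.797], [-0.002, -1.0, 0.003]]
ft_force: [0.4, -0.0, -1.9]
opening: 0.0048
```

```bash
python3 arc.py "(.026,[136],.063,-180)"
```

```text
r 0.0266 phi 141.19 psi -37.14 [0.4294 0.0264 0.0635] [ 0.4 -0.  -1.9] [ 0.1  -0.01 -0.08] 0.0048
1 rows
{"delta_pos": [[0.0008, 0.0006, 0.0023]], "rot": [[-0.0025, 0.1198, -0.0025]]}
```

Call:
arm_command(
  delta_pos=[
    [0.0006, 0.0003, 0.002],
    [0, 0, 0],
    [0, 0, 0],
  ],
  rot=[
    [-0.002, 0.09, -0.002],
    [0, 0, 0],
    [0, 0, 0],
  ],
)

```text
clock: 43.9
tool_pos: [0.4308, 0.028, 0.0635]
orientation: [[0.747, -0.001, 0.665], [-0.665, 0.003, 0.747], [-0.002, -1.0, 0.002]]
ft_force: [-0.8, 1.0, -1.3]
opening: 0.005
```

```bash
python3 arc.py
```

```text
r 0.0266 phi 136.66 psi -41.69 [0.4308 0.028  0.0635] [-0.8  1.  -1.3] [ 0.2   0.08 -0.06] 0.005
```

Call:
arm_command(
  delta_pos=[
    [0, 0, 0],
    [0, 0, 0],
    [0, 0, 0],
  ],
  rot=[
    [0, 0, 0],
    [0, 0, 0],
    [0, 0, 0],
  ],
  hand=0.22,
)

```text
clock: 44.28
tool_pos: [0.4315, 0.0273, 0.0639]
orientation: [[0.749, 0.001, 0.663], [-0.663, 0.001, 0.749], [-0.0, -1.0, 0.002]]
ft_force: [0.4, 1.0, 0.4]
opening: 0.0188
```

Call:
arm_command(
  delta_pos=[
    [0, -0.015, 0],
    [0, -0.02, 0],
    [0, 0, 0],
  ],
  rot=[
    [0, 0, 0],
    [0, 0, 0],
    [0, 0, 0],
  ],
)

```text
clock: 44.65
tool_pos: [0.4319, 0.0271, 0.1017]
orientation: [[0.749, 0.002, 0.663], [-0.663, 0.001, 0.749], [0.001, -1.0, 0.002]]
ft_force: [-0.2, -1.1, -0.4]
opening: 0.019
```

```bash
python3 look.py w27; python3 arc.py "(.026,[226],.1,-180)"; python3 -c "
import cv2;im=cv2.imread('pics/w27.png');cv2.imwrite('pics/w27n.png',cv2.resize(im[160:330,170:370],None,fx=3.5,fy=3.5,interpolation=cv2.INTER_CUBIC))"
```

```text
44.65 [0.4319 0.0271 0.1017] [-0.1551 -1.0608 -0.3826] 0.01898163837089356
r 0.0256 phi 137.37 psi -41.5 [0.4313 0.0271 0.1008] [ 0.1  0.6 -0.9] [-0.03  0.02 -0.04] 0.0188
9 rows
{"delta_pos": [[0.0027, 0.0001, -0.0029], [0.0022, 0.0001, -0.0034], [0.0016, 0.0001, -0.0037], [0.0009, 0.0001, -0.0039], [0.0003, 0.0001, -0.004], [-0.0004, 0.0001, -0.004], [-0.0011, 0.0001, -0.0039], [-0.0017, 0.0001, -0.0036], [-0.0023, 0.0001, -0.0033]], "rot": [[-0.0001, -0.1697, 0.0001], [-0.0001, -0.1697, 0.0001], [-0.0001, -0.1697, 0.0001], [-0.0001, -0.1697, 0.0001], [-0.0001, -0.1697, 0.0001], [-0.0001, -0.1697, 0.0001], [-0.0001, -0.1697, 0.0001], [-0.0001, -0.1697, 0.0001], [-0.0001, -0.1697, 0.0001]]}
```

View pics/w27n.png

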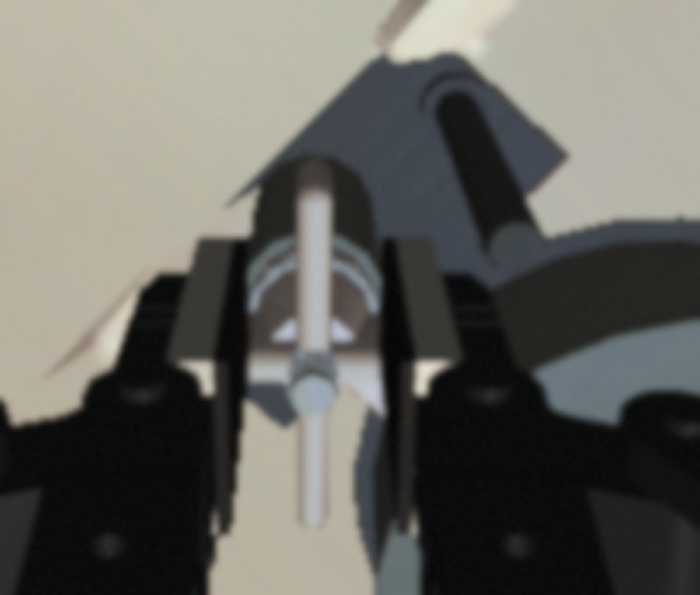

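Call:
arm_command(
  delta_pos=[
    [0.0003, 0, -0.004],
    [0.0003, 0, -0.004],
    [0.0003, 0, -0.004],
    [0.0003, 0, -0.004],
    [0.0003, 0, -0.004],
    [0.0003, 0, -0.004],
    [0.0003, 0, -0.004],
    [0.0003, 0, -0.004],
    [0.0003, 0, -0.004],
    [0.0003, 0, -0.004],
    [0, 0, 0],
  ],
  rot=[
    [0, -0.157, 0],
    [0, -0.157, 0],
    [0, -0.157, 0],
    [0, -0.157, 0],
    [0, -0.157, 0],
    [0, -0.157, 0],
    [0, -0.157, 0],
    [0, -0.157, 0],
    [0, -0.157, 0],
    [0, -0.157, 0],
    [0, 0, 0],
  ],
)

```text
clock: 46.08
tool_pos: [0.4303, -0.0099, 0.0945]
orientation: [[0.624, -0.008, -0.782], [0.782, 0.001, 0.624], [-0.004, -1.0, 0.006]]
ft_force: [0.2, -0.1, 0.3]
opening: 0.0188
```

```bash
python3 arc.py "(.026,[227.5],.095,-180)"
```

```text
r 0.0279 phi -135.5 psi 51.42 [ 0.4303 -0.0099  0.0945] [ 0.2 -0.1  0.3] [-0.   -0.02 -0.02] 0.0188
1 rows
{"delta_pos": [[0.0018, -0.0005, -0.0016]], "rot": [[-0.0063, 0.0684, -0.0047]]}
```

Call:
arm_command(
  delta_pos=[
    [0.002, 0, -0.0016],
    [0, 0, 0],
    [0, 0, 0],
  ],
  rot=[
    [-0.006, 0.068, -0.005],
    [0, 0, 0],
    [0, 0, 0],
  ],
)

```text
clock: 46.45
tool_pos: [0.4318, -0.0091, 0.0935]
orientation: [[0.681, -0.002, -0.733], [0.733, 0.001, 0.681], [-0.001, -1.0, 0.002]]
ft_force: [0.3, 0.5, -1.1]
opening: 0.0188
```

```bash
python3 look.py w28; python3 arc.py "(.026,[227.5],.0625,-180)"; python3 -c "
import cv2;im=cv2.imread('pics/w28.png');cv2.imwrite('pics/w28n.png',cv2.resize(im[160:330,170:370],None,fx=3.5,fy=3.5,interpolation=cv2.INTER_CUBIC))"
```

```text
46.45 [ 0.4318 -0.0091  0.0935] [ 0.2503  0.4861 -1.1239] 0.01881089812958669
r 0.0263 phi -134.3 psi 47.12 [ 0.4318 -0.0091  0.0936] [-0.  -0.8 -0.5] [-0.02 -0.01 -0.02] 0.019
2 rows
{"delta_pos": [[0.0001, 0.0155, -0.0004], [0.0001, 0.0155, -0.0004]], "rot": [[-0.0009, -0.0033, -0.0004], [-0.0009, -0.0033, -0.0004]]}
```

View pics/w28n.png

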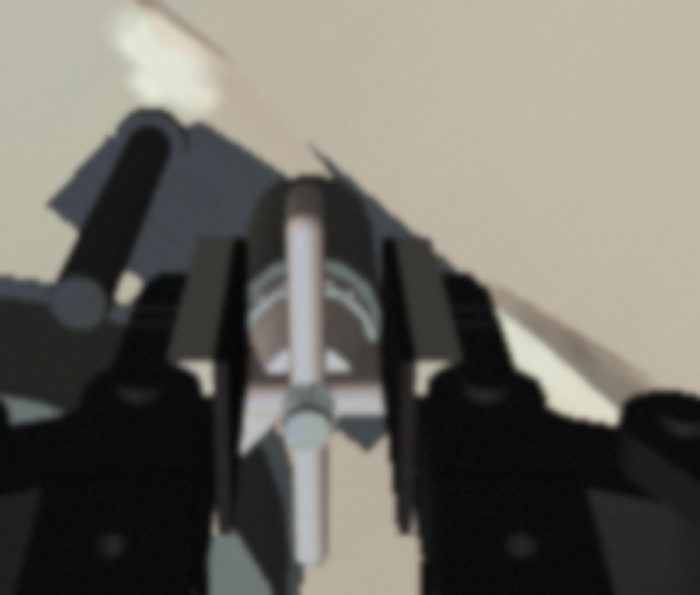

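Aligned (wing just left of centre). Descend and grip.

Call:
arm_command(
  delta_pos=[
    [0, 0.015, -0.0015],
    [0, 0.01, 0],
    [0, 0.004, 0],
    [0, 0, 0],
    [0, 0, 0],
  ],
  rot=[
    [0, 0, 0],
    [0, 0, 0],
    [0, 0, 0],
    [0, 0, 0],
    [0, 0, 0],
  ],
)

```text
clock: 47.12
tool_pos: [0.4323, -0.0101, 0.0617]
orientation: [[0.68, -0.003, -0.733], [0.733, 0.001, 0.68], [-0.002, -1.0, 0.003]]
ft_force: [1.1, -0.1, 1.6]
opening: 0.0189
```

Call:
arm_command(
  delta_pos=[
    [0, 0, 0],
    [0, 0, 0],
    [0, 0, 0],
    [0, 0, 0],
  ],
  rot=[
    [0, 0, 0],
    [0, 0, 0],
    [0, 0, 0],
    [0, 0, 0],
  ],
  hand=0.0,
  squeeze=30,
)

```text
clock: 47.62
tool_pos: [0.4324, -0.0101, 0.0621]
orientation: [[0.68, -0.003, -0.733], [0.733, 0.001, 0.68], [-0.002, -1.0, 0.003]]
ft_force: [-0.8, 0.4, -1.0]
opening: 0.0052
```

```bash
python3 arc.py "(.026,[217],.062,-180)"
```

```text
r 0.0267 phi -131.9 psi 47.13 [ 0.4324 -0.0101  0.0621] [-0.8  0.4 -1. ] [-0.05 -0.02  0.03] 0.0052
2 rows
{"delta_pos": [[0.0005, 0.0, 0.0025], [0.0003, 0.0, 0.0025]], "rot": [[-0.0012, 0.0884, -0.001], [-0.0012, 0.0884, -0.001]]}
```

Call:
arm_command(
  delta_pos=[
    [0.0003, 0.0001, 0.0039],
    [0.0003, 0.0001, 0.0039],
    [0.0003, 0.0001, 0.0039],
    [0.0003, 0.0001, 0.0039],
    [0.0003, 0.0001, 0.0039],
    [0.0003, 0.0001, 0.0039],
    [0, 0, 0],
  ],
  rot=[
    [-0.002, 0.15, -0.002],
    [0, 0.15, 0],
    [0, 0.15, 0],
    [0, 0.15, 0],
    [0, 0.15, 0],
    [0, 0.15, 0],
    [0, 0, 0],
  ],
)

```text
clock: 48.5
tool_pos: [0.4237, 0.0129, 0.0612]
orientation: [[0.995, -0.001, 0.104], [-0.104, 0.004, 0.995], [-0.001, -1.0, 0.003]]
ft_force: [-0.0, -0.3, -1.8]
opening: 0.005
```

```bash
python3 arc.py "(.026,[136.5],.061,-180)"
```

```text
r 0.0267 phi 173.09 psi -5.97 [0.4237 0.0129 0.0612] [-0.  -0.3 -1.8] [ 0.05 -0.03 -0.02] 0.005
4 rows
{"delta_pos": [[0.0015, 0.0001, 0.0039], [0.0009, 0.0001, 0.004], [0.0002, 0.0001, 0.0041], [-0.0005, 0.0001, 0.0041]], "rot": [[-0.0007, 0.1638, -0.0006], [-0.0007, 0.1638, -0.0006], [-0.0007, 0.1638, -0.0006], [-0.0007, 0.1638, -0.0006]]}
```

Call:
arm_command(
  delta_pos=[
    [0.0006, 0.0001, 0.0039],
    [0.0004, 0.0001, 0.0039],
    [0.0003, 0.0001, 0.0039],
    [0.0003, 0.0001, 0.0039],
    [0, 0, 0],
  ],
  rot=[
    [0, 0.16, 0],
    [0, 0.15, 0],
    [0, 0.15, 0],
    [0, 0.15, 0],
    [0, 0, 0],
  ],
)

```text
clock: 49.12
tool_pos: [0.4302, 0.028, 0.0607]
orientation: [[0.754, -0.002, 0.656], [-0.656, 0.007, 0.754], [-0.005, -1.0, 0.004]]
ft_force: [0.2, 0.2, -2.2]
opening: 0.005
```

```bash
python3 arc.py "(.026,[136.5],.061,-180)"
```

```text
r 0.0271 phi 137.52 psi -41.03 [0.4302 0.028  0.0607] [ 0.2  0.2 -2.2] [ 0.12 -0.06  0.01] 0.005
1 rows
{"delta_pos": [[0.0011, -0.0003, 0.0004]], "rot": [[-0.0039, 0.0432, -0.0056]]}
```

Release, up, back to the next wing (~228°).

Call:
arm_command(
  delta_pos=[
    [0, 0, 0],
    [0, 0, 0],
    [0, 0, 0],
  ],
  rot=[
    [0, 0, 0],
    [0, 0, 0],
    [0, 0, 0],
  ],
  hand=0.22,
)

```text
clock: 49.5
tool_pos: [0.4305, 0.0274, 0.0612]
orientation: [[0.759, -0.001, 0.651], [-0.651, 0.006, 0.759], [-0.004, -1.0, 0.004]]
ft_force: [-0.1, -0.1, -0.5]
opening: 0.0187
```

Call:
arm_command(
  delta_pos=[
    [0, -0.017, 0],
    [0, -0.02, 0],
    [0.001, 0, -0.004],
    [0.0005, 0, -0.004],
    [0.0003, 0, -0.004],
    [0.0003, 0, -0.004],
    [0.0003, 0, -0.004],
    [0.0003, 0, -0.004],
    [0.0003, 0, -0.004],
    [0.0003, 0, -0.004],
    [0.0003, 0, -0.004],
    [0, 0, 0],
  ],
  rot=[
    [0, 0, 0],
    [0, 0, 0],
    [0, -0.157, 0],
    [0, -0.157, 0],
    [0, -0.157, 0],
    [0, -0.157, 0],
    [0, -0.157, 0],
    [0, -0.157, 0],
    [0, -0.157, 0],
    [0, -0.157, 0],
    [0, -0.157, 0],
    [0, 0, 0],
  ],
)

```text
clock: 51.0
tool_pos: [0.4319, -0.0086, 0.1005]
orientation: [[0.726, 0.002, -0.687], [0.687, 0.005, 0.726], [0.005, -1.0, 0.002]]
ft_force: [0.1, -0.0, -1.3]
opening: 0.0187
```

```bash
python3 arc.py "(.026,[228],.095,-180)"
```

```text
r 0.0259 phi -134.99 psi 43.42 [ 0.4319 -0.0086  0.1005] [ 0.1 -0.  -1.3] [-0.03 -0.01 -0.  ] 0.0187
1 rows
{"delta_pos": [[-0.0001, 0.0055, -0.0014]], "rot": [[-0.0021, -0.08, 0.0048]]}
```

Call:
arm_command(
  delta_pos=[
    [0, 0.005, -0.0016],
    [0, 0, 0],
    [0, 0, 0],
  ],
  rot=[
    [-0.002, -0.08, 0.005],
    [0, 0, 0],
    [0, 0, 0],
  ],
)

```text
clock: 51.38
tool_pos: [0.4328, -0.0096, 0.0957]
orientation: [[0.674, -0.0, -0.739], [0.739, 0.0, 0.674], [-0.0, -1.0, 0.0]]
ft_force: [-0.1, -0.7, 0.2]
opening: 0.0186
```

```bash
python3 look.py w29; python3 arc.py "(.026,[228],.061,-180)"; python3 -c "
import cv2;im=cv2.imread('pics/w29.png');cv2.imwrite('pics/w29n.png',cv2.resize(im[160:330,170:370],None,fx=3.5,fy=3.5,interpolation=cv2.INTER_CUBIC))"
```

```text
51.375 [ 0.4328 -0.0096  0.0957] [-0.0885 -0.6798  0.1611] 0.018585221334055685
r 0.026 phi -132.02 psi 47.67 [ 0.4328 -0.0096  0.0957] [-0.5  0.2 -0.9] [-0.05 -0.02  0.02] 0.019
2 rows
{"delta_pos": [[0.0, 0.0174, 0.0], [0.0, 0.0174, 0.0]], "rot": [[0.0, -0.0029, 0.0], [0.0, -0.0029, 0.0]]}
```

View pics/w29n.png

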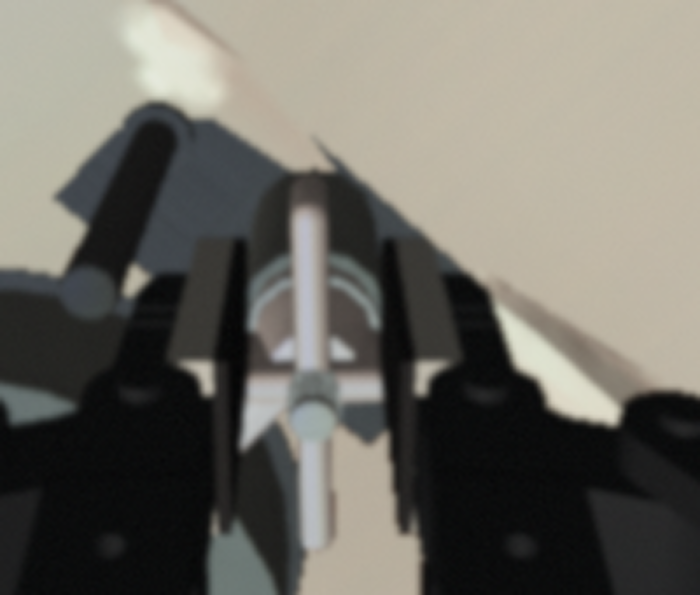

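Call:
arm_command(
  delta_pos=[
    [0, 0.016, 0],
    [0, 0.011, 0],
    [0, 0.005, 0],
    [0, 0, 0],
    [0, 0, 0],
  ],
  rot=[
    [0, 0, 0],
    [0, 0, 0],
    [0, 0, 0],
    [0, 0, 0],
    [0, 0, 0],
  ],
)

```text
clock: 52.05
tool_pos: [0.4321, -0.0095, 0.0609]
orientation: [[0.675, -0.001, -0.738], [0.738, 0.0, 0.675], [-0.001, -1.0, 0.001]]
ft_force: [-0.2, -0.1, 0.7]
opening: 0.0189
```

Call:
arm_command(
  delta_pos=[
    [0, 0, 0],
    [0, 0, 0],
    [0, 0, 0],
    [0, 0, 0],
  ],
  rot=[
    [0, 0, 0],
    [0, 0, 0],
    [0, 0, 0],
    [0, 0, 0],
  ],
  hand=0.0,
  squeeze=30,
)

```text
clock: 52.55
tool_pos: [0.4325, -0.0099, 0.0612]
orientation: [[0.675, -0.0, -0.738], [0.738, -0.001, 0.675], [-0.001, -1.0, -0.0]]
ft_force: [0.1, -0.4, -1.9]
opening: 0.0047
```

Call:
arm_command(
  delta_pos=[
    [0.0003, 0.0001, 0.0039],
    [0.0003, 0.0001, 0.0039],
    [0.0003, 0.0001, 0.0039],
    [0.0003, 0.0001, 0.0039],
    [0.0003, 0.0001, 0.0039],
    [0.0003, 0.0001, 0.0039],
    [0, 0, 0],
  ],
  rot=[
    [0, 0.15, 0],
    [0, 0.15, 0],
    [0, 0.15, 0],
    [0, 0.15, 0],
    [0, 0.15, 0],
    [0, 0.15, 0],
    [0, 0, 0],
  ],
)

```text
clock: 53.42
tool_pos: [0.4241, 0.0063, 0.0609]
orientation: [[0.995, -0.0, 0.095], [-0.095, -0.017, 0.995], [0.001, -1.0, -0.017]]
ft_force: [-0.0, 0.3, -1.0]
opening: 0.005
```

```bash
python3 arc.py "(.026,[160],.061,-180)"
```

```text
r 0.0263 phi -172.64 psi -5.45 [0.4241 0.0063 0.0609] [-0.   0.3 -1. ] [ 0.16 -0.09  1.54] 0.005
2 rows
{"delta_pos": [[0.0003, -0.0002, 0.0062], [-0.0005, -0.0001, 0.0062]], "rot": [[0.0081, 0.127, 0.0018], [0.0081, 0.127, 0.0018]]}
```

Call:
arm_command(
  delta_pos=[
    [0, 0, 0],
    [0, 0, 0],
    [0, 0, 0],
  ],
  rot=[
    [0.0, -0.16, 0],
    [0.017, -0.06, 0],
    [0, 0, 0],
  ],
)

```text
clock: 53.8
tool_pos: [0.4243, 0.0049, 0.0607]
orientation: [[0.991, -0.001, -0.135], [0.135, -0.004, 0.991], [-0.002, -1.0, -0.004]]
ft_force: [0.6, -0.4, -2.0]
opening: 0.0049
```

```bash
python3 arc.py; python3 look.py w30
```

```text
r 0.0263 phi -169.4 psi 7.74 [0.4243 0.0049 0.0607] [ 0.6 -0.4 -2. ] [-0.09 -0.08  0.53] 0.0049
53.8 [0.4243 0.0049 0.0607] [ 0.6061 -0.3744 -2.0485] 0.004859837016258001
```

View pics/w30.png

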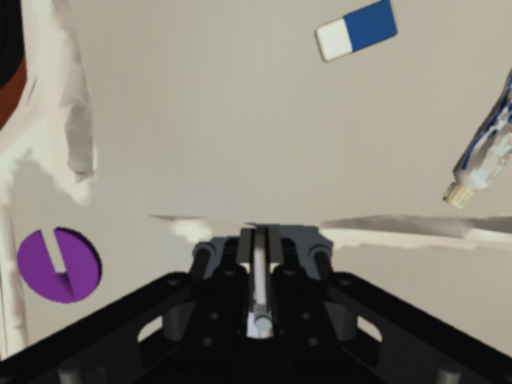

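Call:
arm_command(
  delta_pos=[
    [0, 0, 0],
    [0, 0, 0],
    [0, 0, 0],
  ],
  rot=[
    [0, 0, 0],
    [0, 0, 0],
    [0, 0, 0],
  ],
  hand=0.22,
)

```text
clock: 54.22
tool_pos: [0.4246, 0.0055, 0.0613]
orientation: [[0.991, -0.001, -0.132], [0.132, -0.003, 0.991], [-0.001, -1.0, -0.003]]
ft_force: [-0.7, -0.0, -0.1]
opening: 0.0187
```

Call:
arm_command(
  delta_pos=[
    [0, -0.02, 0],
    [0, -0.02, 0],
    [0, -0.005, 0],
    [0, 0, 0],
  ],
  rot=[
    [0, 0, 0],
    [0, 0, 0],
    [0, 0, 0],
    [0, 0, 0],
  ],
)

```text
clock: 54.72
tool_pos: [0.4243, 0.0061, 0.107]
orientation: [[0.991, -0.001, -0.131], [0.131, -0.002, 0.991], [-0.001, -1.0, -0.002]]
ft_force: [-0.9, 0.6, -0.9]
opening: 0.019
```

```bash
python3 look.py w31; python3 arc.py; python3 -c "
import cv2;im=cv2.imread('pics/w31.png');cv2.imwrite('pics/w31n.png',cv2.resize(im[140:330,160:370],None,fx=3.5,fy=3.1,interpolation=cv2.INTER_CUBIC))"
```

```text
54.725 [0.4243 0.0061 0.107 ] [-0.8998  0.5654 -0.9326] 0.018991022821788536
r 0.0263 phi -172.09 psi 7.51 [0.4241 0.0061 0.1068] [ 0.5 -0.1  0.3] [-0.    0.02 -0.01] 0.0188
```

View pics/w31n.png

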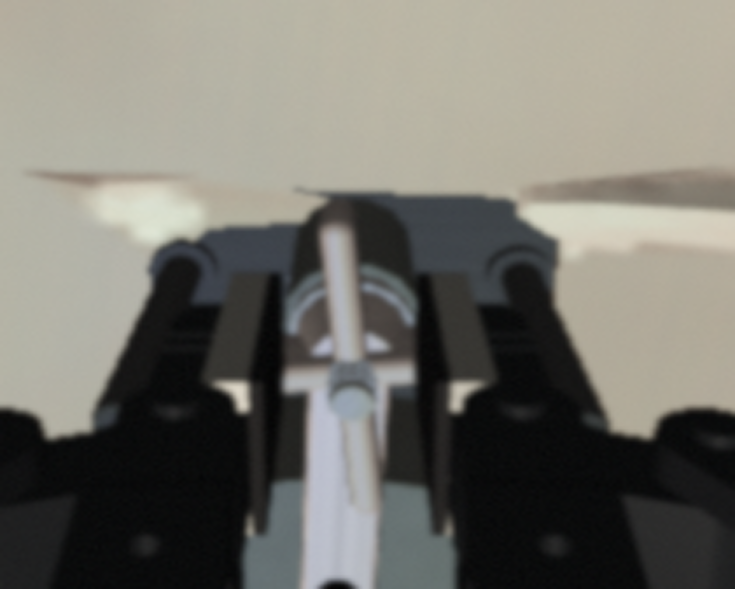

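```bash
python3 plan.py "(0.43,0.006,0.17,7),(0.5106,0.0216,0.186,0)" .05
```

```text
54.77 [0.4241 0.0061 0.1068] 7.51 [ 0.5 -0.1  0.3] 0.0188 [ 0.02 -0.03 -0.48  1.12 -0.   -0.12]
4 rows
{"delta_pos": [[0.0028, -0.0316, -0.0005], [0.0029, -0.0316, -0.0004], [0.041, -0.008, 0.0028], [0.0407, -0.008, 0.0053]], "rot": [[0.001, 0.0045, -0.0009], [0.001, 0.0045, -0.0009], [0.0, 0.0611, 0.0], [0.0, 0.0611, 0.0]]}
```

Call:
arm_command(
  delta_pos=[
    [0.003, -0.032, 0],
    [0.003, -0.032, 0],
    [0.041, -0.008, 0.003],
    [0.041, -0.008, 0.005],
    [0, 0, 0],
    [0, 0, 0],
  ],
  rot=[
    [0, 0.004, 0],
    [0, 0.004, 0],
    [0, 0.061, 0],
    [0, 0.061, 0],
    [0, 0, 0],
    [0, 0, 0],
  ],
)

```text
clock: 55.52
tool_pos: [0.5105, 0.0228, 0.1829]
orientation: [[1.0, -0.01, 0.003], [-0.003, -0.002, 1.0], [-0.01, -1.0, -0.002]]
ft_force: [0.1, 1.3, -0.2]
opening: 0.019
```

```bash
python3 look.py w32; python3 - <<'E'
from rect import *
c,M,im,d=load('w32'); u,v=[int(t) for t in proj(c,M,np.array([.4505,.0097,.075]))]; print(u,v)
x0=u-80;y0=v-60; print(x0,y0)
b=cv2.resize(im[y0:y0+130,x0:x0+170],None,fx=4.6,fy=4.6,interpolation=cv2.INTER_CUBIC);cv2.imwrite('pics/w32n.png',b[:,:,::-1])
r=rectify(c,M,im,.4502,.0097,.076,half=.05,res=.0002); cv2.imwrite('pics/n32.png',r[:,:,::-1])
s,im,d=img('top','top3.png'); s,im,d=img('scene','scene3.png')
E
```

```text
55.525 [0.5105 0.0228 0.1829] [ 0.0933  1.2735 -0.1834] 0.019021011843611494
242 113
162 53
```

View pics/w32n.png

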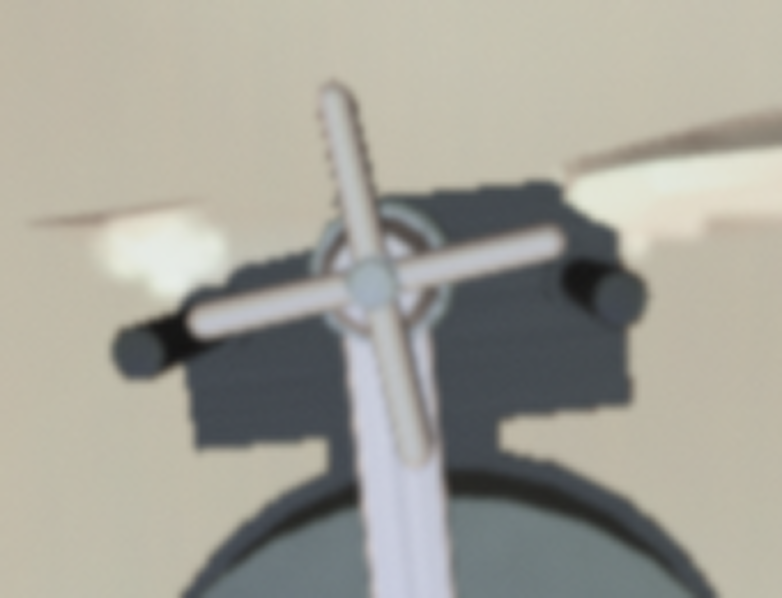

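View pics/n32.png

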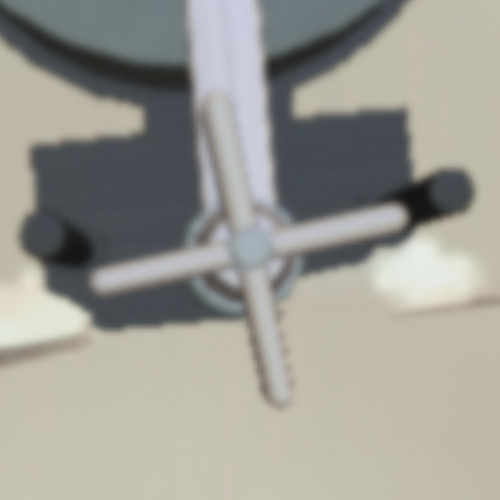

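```bash
python3 - <<'E'
from rect import *
np.set_printoptions(precision=4,suppress=True)
c,M,im,d=load('w32')
pts=[]
for v in range(90,235,3):
    for u in range(150,380,3):
        X=depthpt(c,M,d,u,v); r=np.hypot(X[0]-.561,X[1]-.0217)
        if .02<r<.062 and .03<X[2]<.0505: pts.append(X)
P=np.array(pts); A=np.c_[P[:,:2]-[.561,.0217],np.ones(len(P))]; s=np.linalg.lstsq(A,P[:,2],rcond=None)[0]
print('lid plane deg',np.degrees(s[:2]),s[2],len(P))
a=cv2.imread('pics/top3.png')[120:290,130:370]; cv2.imwrite('pics/top3c.png',cv2.resize(a,None,fx=3.3,fy=3.3,interpolation=cv2.INTER_CUBIC))
E
```

```text
lid plane deg [0.0859 0.0245] 0.04632349136836013 602
```

View pics/w32.png

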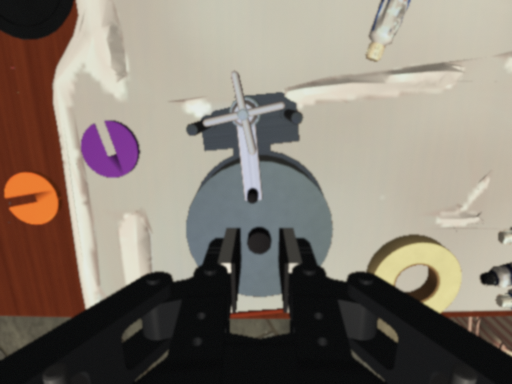

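View pics/scene3.png

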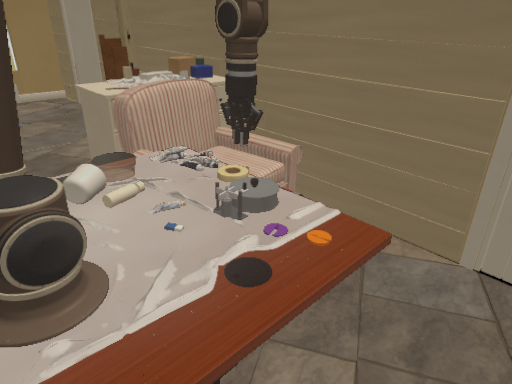

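```bash
python3 - <<'E'
from h import *
s,im,d=img('top')
for r in robot.look_for('weight_a_mid','top'): print(r)
s,im,d=img('scene')
for r in robot.look_for('weight_a_mid','scene'): print(r)
E
```

```text
{'xy': [291.3, 199.9], 'p': 0.83}
{'xy': [321.7, 185.0], 'p': 0.61}
{'xy': [277.5, 226.2], 'p': 0.8}
{'xy': [319.1, 237.2], 'p': 0.67}
{'xy': [235.5, 203.0], 'p': 0.24}
```

View pics/top3.png

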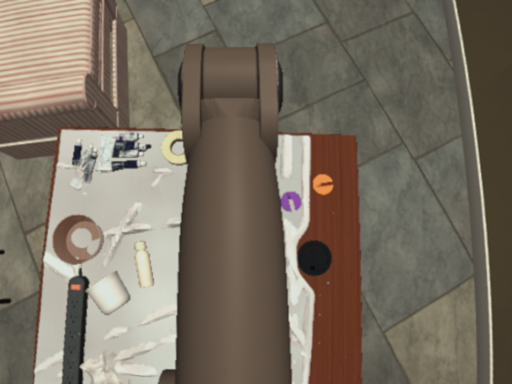

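Only the two decoys remain on the desk. Everything is in place and the gripper is clear, so I'm handing in.

```bash
python3 -c "
from station import robot
print(robot.observe()['clock'],robot.close_job())"
```

```text
the job is handed in; nothing more can be done
55.875 None
```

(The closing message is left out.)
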